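# Laser-mark a batch of silver handle blanks on the rail carrier

### The job

Bring the empty carrier to the loading detent at the left end of its rail, and slide every silver handle blank, tang first, fully home into a channel of its own, bolster against the mouth. Push the loaded carrier on to the marking detent in the middle, press the start button (never while the carrier is anywhere else), then push it on to the outfeed detent at the right end and leave it there with all blanks still home. Leave everything else on the bench where it is.

Things in the scene. Friction and masses are not known exactly. Their poses are not given: they have to be found in the camera images.
- carrier (a joint): Carrier position along its rail, m: 0 at the loading detent (left, +y end), 0.140 at the marking detent (middle, before the laser head), 0.280 at the outfeed detent (right, -y end). Travel -0.012 to 0.292. A sprung ball holds it within 2 mm of a detent; about 2 N moves it between detents, up to 8 N over one. It stays where it is left.
- carrier_mouth (a point): Carrier: aluminium block 80 x 196 mm, top 56 mm above the bench. Point: middle of its face towards the robot, at the channels' mid-height, 41.5 mm up. x into the channels, y along the rail to the left, z up. Four channels along x at y = -75, -25, 25, 75 mm, each 19 wide, 19 high, 80 long, open at both ends, an 8 mm sight slot along the roof. Mouths at x = 0; nothing stands before or below them.
- carrier_handle (a point): On the axis of the carrier's black upright handle, 13 mm below its top: a post 16 x 16 mm, sides parallel to the rail, from the carrier's top (56 mm above the bench) to 103 mm, in the middle of the carrier, 55 mm behind the mouths. The laser head's white housing (60 mm wide, 130 to 185 mm up, on a column behind the rail) begins 100 mm beyond the handle's axis at the marking detent.
- button (a joint): Travel of the laser's start button, m: 0 up, 0.006 fully down (about 5 N); springs back. It counts as pressed from 0.0045.
- button_top (a point): Centre of the top of the button's cap, a grey cap 30 mm across on a small black housing on the bench to the left; press straight down.
- pad: Thin brown leather pad fixed to the bench, 170 x 380 x 4 mm, on which the blanks lie at the start; origin at the centre of its underside.
- blank1: Silver handle blank (3 or 4 alike present), 0.24 kg, square in section about its x axis (any side may be down): tang 16 mm from x = 0 to 50, then a nose 10 mm to x = 60; bolster 24 mm from 0 to -8; grip 16 mm from -8 to -52; pommel 24 mm from -52 to -64. Origin on the axis at the bolster face next to the tang, 12 mm above its support. Balances at x = -25. Home: bolster on the mouth.
- blank2: Silver handle blank (3 or 4 alike present), 0.24 kg, square in section about its x axis (any side may be down): tang 16 mm from x = 0 to 50, then a nose 10 mm to x = 60; bolster 24 mm from 0 to -8; grip 16 mm from -8 to -52; pommel 24 mm from -52 to -64. Origin on the axis at the bolster face next to the tang, 12 mm above its support. Balances at x = -25. Home: bolster on the mouth.
- blank3: Silver handle blank (3 or 4 alike present), 0.24 kg, square in section about its x axis (any side may be down): tang 16 mm from x = 0 to 50, then a nose 10 mm to x = 60; bolster 24 mm from 0 to -8; grip 16 mm from -8 to -52; pommel 24 mm from -52 to -64. Origin on the axis at the bolster face next to the tang, 12 mm above its support. Balances at x = -25. Home: bolster on the mouth.
- blank4: Silver handle blank (3 or 4 alike present), 0.24 kg, square in section about its x axis (any side may be down): tang 16 mm from x = 0 to 50, then a nose 10 mm to x = 60; bolster 24 mm from 0 to -8; grip 16 mm from -8 to -52; pommel 24 mm from -52 to -64. Origin on the axis at the bolster face next to the tang, 12 mm above its support. Balances at x = -25. Home: bolster on the mouth.
- goblet: Bystander, to be left alone: silver goblet 110 mm tall, 64 mm across.
- bottle: Bystander, to be left alone: amber bottle 110 mm tall.
- hammer: Bystander, to be left alone: hammer lying on the bench.
- driver: Bystander, to be left alone: screwdriver lying on the bench.
- tin: Bystander, to be left alone: copper tin 50 mm tall, 64 mm across.
- bangle: Bystander, to be left alone: brass bangle, a ring 68 mm across, lying flat.
- stake: Bystander, to be left alone: wooden block 50 x 90 x 40 mm.
Mind the look-alikes: they are no part of the job. Leave any brown look-alike of the blank1 alone. Leave any turquoise look-alike of the blank3 alone.

How it is judged:
By the outcome, as a careful person would: the job done as asked, in the order asked, and still so for the second after the job is handed in, with the robot touching nothing.
Of blank1, blank2, blank3, blank4 only 3 to 4 are there at a start; the rules pass over those that are not, and their reading is None.
At some moment in a run one of blank1, blank2, blank3, blank4 may be knocked a few centimetres aside while the robot is not near it.
Once in a run the grip may slacken for a moment while it holds something.
It also fails if it takes over 210 s, if anything falls off the work surface, if the arm or the gripper's body presses on something with over 40 N, if the wrist force passes 120 N, or if a joint passes its speed limit or range.

### The arm

A 6-joint arm with a two-finger parallel gripper is mounted at the origin on the work surface. World frame = base frame: x ahead of the robot, y to its left, z up, the work surface at z = 0. Lengths are in m, angles in rad, forces in N, time in s.
With the tool pointing down it reaches from about 0.35 to 0.925 m from the base axis. Payload 6.4 kg.
Tool frame: the origin (TCP) lies at the very end of the fingers, on their centre line; the grasp point (between the pads) lies 19 mm behind it; z points along the fingers, y is the direction in which the jaws open and shut (so a half turn about z gives the same grasp; the last joint's range is limited). The gripper opens to 94 mm and grips with 3 to 60 N. Pads are 16 mm wide; open, the fingers measure 119 mm over their backs; the gripper's body (75 mm by 177 mm) begins 78 mm behind the grasp point.
Start: joints at [1.054, 0.245, 1.558, -0, 1.339, -0.174], TCP at [0.218, 0.612, 0.205] pointing down, gripper open.
Joint ranges: [-3.13, 3.13], [-1.02, 2.26], [0.13, 2.54], [-0.95, 4.09], [0.21, 2.88], [-2.74, 2.74]. Speed limits (rad/s): [2.57, 2.57, 3.14, 3.14, 3.14, 3.14].

### API

Orientations are given as a rotation vector (axis times angle).
In Python, from workcell import robot, imaging gives the robot as it stands.
- The arm moves only by the tool arm_command, never from a script. Its arguments are lists of equal length, an entry for each row: "hand": the opening, from 0 (shut) to 1 (fully open); "linear": the shift along the tool's x, y, z in mm, a list of three; "rot": the turn, a rotation vector about the tool's x, y, z in degrees, a list of three. A call has 1 to 10 rows; each row is the pose to reach, as a shift and turn from the pose commanded when the call began, along the tool's axes at that moment; what a row does not reach only later rows make up. A row lasts 1/12 s, in which the tool goes at most 41.7 mm and 7.16 degrees, less where a joint would pass 70% of its speed; a pose out of reach is approached as far as the arm can. A call with a gripper value outside its range is refused whole. The fingers move at their own pace and stop on an object; "grip_force" is the grip in N (left out, the last holds). Time passes only in rows, so rows that repeat a pose let the fingers close. It gives the time, the measured TCP pose, the force and the opening at its end, in the units of the state.
- robot.get_obs(): the state, without advancing time (a new reading comes with each control period).
- imaging.snapshot(name): name is "side" or "top" or "wrist"; returns a dict with "color" (400x640x3 uint8, red, green, blue), "range_z" (400x640 float32, m along the optical axis (not along the pixel's ray), 0 where there is no reading), "camera_matrix" (3x3 intrinsics, pixels), "k1" (the pictures are not rectified: a ray, as slopes to the right and down, at radius r is drawn at 1 + k1 r^2 times it, then the intrinsics apply), "R" (3x3) and "t" (3): a world point X has camera coordinates R X + t. Camera axes: x right, y down, z forward; pixel columns grow to the right and rows downward; lengths in m; the calibration is good to about 2 mm. A picture is of the moment at which its call begins.
- robot.close_job(): hands the job in, once; it reports no verdict.
The state is a dict: "time": time; "q": joint angles; "dq": joint speeds; "effort": joint torques, N m; "ee_pos": TCP position; "ee_rot": TCP orientation; "contact_force": force on the tool from outside, world axes, zero at the start; "moment": the same for the moment, N m; "finger_gap": finger opening in m.
Only numpy, scipy, OpenCV 4.12 (cv2) and the standard library are available. Lean on these libraries where they do the work, as an engineer would, in place of code of your own. Each camera call takes 0.05 s, during which the arm holds its last target. There are 200 camera calls.

## Working session

There is one attempt and no reset: what is moved stays moved. The work goes in short steps, Python scripts to look and compute and a tool call to move; the robot and the scene stay as the last step left them, time stands still between calls to the robot, and variables do not carry over. Pictures are saved under pics/ and viewed, about 12 in all and at most 16, crops included, and the job is handed in when it is done.

Besides the shell and the picture viewer there is one more tool, called after "Request:" by a JSON object that holds its "name" and its "arguments", one argument or row to a line. arm_command: Moves the arm, as the interface text tells. Its arguments: {"type":"object","properties":{"hand":{"type":"array"},"linear":{"type":"array"},"rot":{"type":"array"},"grip_force":{"type":"number"}},"required":["hand","linear","rot"]}

```bash
mkdir -p pics; ls; cat > h.py <<'E'
import numpy as np, cv2
from workcell import robot, imaging
from scipy.spatial.transform import Rotation as Ro
def snap(n,save=None):
    s=imaging.snapshot(n)
    if save: cv2.imwrite(f'pics/{save}.png',s['color'][:,:,::-1])
    return s
def dist(s): return np.array([s['k1'],0,0,0,0],float)
def ray(s,uv):
    uv=np.asarray(uv,float).reshape(-1,1,2)
    p=cv2.undistortPointsIter(uv,s['camera_matrix'],dist(s),None,None,(3,50,1e-10)).reshape(-1,2)
    R=s['R'];d=np.c_[p,np.ones(len(p))]@R
    return -R.T@s['t'],d
def onplane(s,uv,z):
    c,d=ray(s,uv); return c+d*((z-c[2])/d[:,2])[:,None]
def cloud(s):
    v,u=np.mgrid[:400,:640]; c,d=ray(s,np.c_[u.ravel(),v.ravel()])
    return (c+d*s['range_z'].reshape(-1,1)).reshape(400,640,3)
def proj(s,X):
    X=np.asarray(X,float).reshape(-1,3)
    return cv2.projectPoints(X,cv2.Rodrigues(s['R'])[0],s['t'],s['camera_matrix'],dist(s))[0].reshape(-1,2)
E
python3 - <<'E'
from h import *
o=robot.get_obs(); print(o)
for n in('top','side'):
    s=snap(n,n+'0'); print(n,s['camera_matrix'],s['k1'],s['R'],s['t'])
E
```

```text
pics
{'time': 0.0, 'q': array([ 1.05389135e+00,  2.45809074e-01,  1.55898145e+00,  4.10271832e-05,
        1.33870709e+00, -1.74111693e-01]), 'dq': array([-0.0007858 ,  0.00055783, -0.00020665,  0.00047323, -0.00219775,
       -0.00050406]), 'effort': array([ 6.10681564e-04, -4.15836239e+01, -3.14600658e+01,  6.84255268e-02,
        3.31353082e-02, -1.39475387e-04]), 'ee_pos': array([0.21817182, 0.61166425, 0.20436607]), 'ee_rot': array([-5.35723938e-01, -3.09488405e+00,  2.79362203e-03]), 'contact_force': array([ 0.41480362, -0.45106301,  0.46504249]), 'moment': array([ 0.03537016, -0.00545883,  0.01991305]), 'finger_gap': 0.09398601806330288}
top [[390.45138297   0.         318.3124    ]
 [  0.         390.45138297 204.93910206]
 [  0.           0.           1.        ]] -0.06502629575372064 [[-0.00859986 -0.99996157 -0.0017017 ]
 [-0.9989838   0.00866672 -0.04422947]
 [ 0.04424252  0.0013196  -0.99901995]] [-0.02248637  0.47483069  1.20897457]
side [[382.47446363   0.         317.59792468]
 [  0.         382.47446363 202.53679584]
 [  0.           0.           1.        ]] -0.013959285230434399 [[ 0.91860252 -0.39503991  0.01062485]
 [-0.18699414 -0.45819635 -0.86895874]
 [ 0.34814165  0.7962409  -0.49477047]] [-0.46371416  0.14239453  1.05145892]
```

View pics/top0.png

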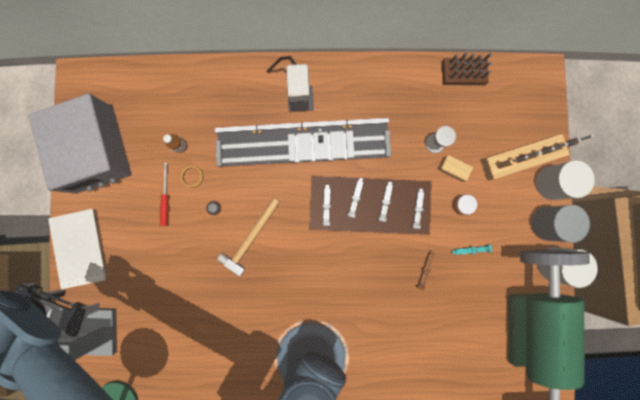

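View pics/side0.png

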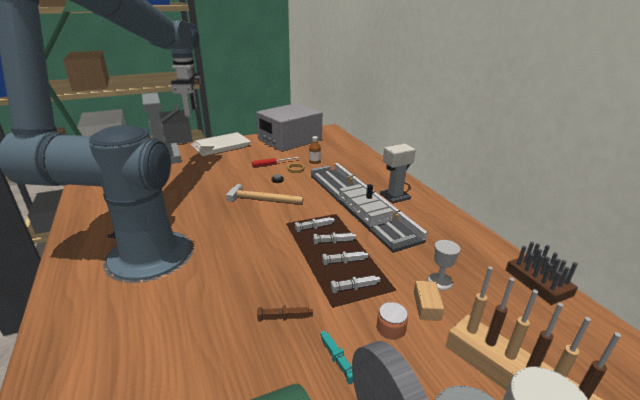

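```bash
python3 - <<'E'
from h import *
s=snap('top'); im=s['color'][:,:,::-1]
c=cv2.resize(im[100:260,190:450],None,fx=3,fy=3,interpolation=cv2.INTER_CUBIC); cv2.imwrite('pics/topc.png',c)
print('handle',onplane(s,[321,139],.103),'button',onplane(s,[213,208],.03))
print('carrier corners',onplane(s,[[289,133],[355,131],[290,162],[356,159]],.056))
print('rail ends',onplane(s,[[217,148],[390,140]],.03))
for p in [(327,205),(356,198),(386,202),(419,208)]: print(onplane(s,p,.016))
w=snap('wrist','w0'); o=robot.get_obs()
T=Ro.from_rotvec(o['ee_rot']).as_matrix()
C=-w['R'].T@w['t']; print('cam in tool',T.T@(C-o['ee_pos']),T.T@w['R'].T, w['camera_matrix'],w['k1'])
E
```

```text
handle [[ 0.66272975 -0.03619198  0.103     ]] button [[0.46711422 0.29869255 0.03      ]]
carrier corners [[ 0.69224658  0.06056471  0.056     ]
 [ 0.69665331 -0.14012389  0.056     ]
 [ 0.60336162  0.05787822  0.056     ]
 [ 0.61077333 -0.1418962   0.056     ]]
rail ends [[ 0.65389757  0.28721546  0.03      ]
 [ 0.6738167  -0.25111794  0.03      ]]
[[ 0.47395076 -0.05360163  0.016     ]]
[[ 0.49497836 -0.14409606  0.016     ]]
[[ 0.48171013 -0.23753369  0.016     ]]
[[ 0.46208935 -0.34067061  0.016     ]]
cam in tool [ 7.33597485e-02  5.27920755e-05 -1.79490515e-01] [[-1.26134940e-03 -9.67699699e-01 -2.52102562e-01]
 [ 9.99998657e-01 -9.56848286e-04 -1.33043433e-03]
 [ 1.04623699e-03 -2.52103902e-01  9.67699606e-01]] [[295.18912588   0.         318.05608262]
 [  0.         295.18912588 201.62714267]
 [  0.           0.           1.        ]] -0.02951282028084671
```

View pics/topc.png

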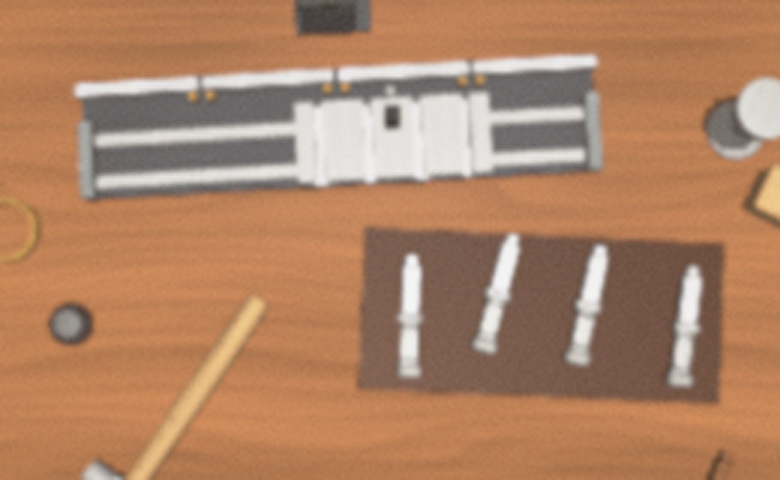

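```bash
cat >> h.py <<'E'
def blanks(s):
    "bright low-saturation blobs on the pad -> (centre x,y of bounding rect, yaw deg, length)"
    hsv=cv2.cvtColor(s['color'],cv2.COLOR_RGB2HSV)
    m=((hsv[:,:,2]>140)&(hsv[:,:,1]<70)).astype(np.uint8)
    v,u=np.mgrid[:400,:640]; P=onplane(s,np.c_[u.ravel(),v.ravel()],.020).reshape(400,640,3)
    m[(P[:,:,0]<.36)|(P[:,:,0]>.575)|(P[:,:,1]>.12)|(P[:,:,1]<-.42)]=0
    n,l,st,_=cv2.connectedComponentsWithStats(m); out=[]
    for i in range(1,n):
        if st[i,4]<60: continue
        q=P[l==i][:,:2]; c=q.mean(0); w,V=np.linalg.eigh(np.cov((q-c).T)); a=V[:,1]*np.sign(V[0,1])
        t=(q-c)@a; e=c+a*(t.max()+t.min())/2
        out.append((e.round(4),round(np.degrees(np.arctan2(a[1],a[0])),1),round(np.ptp(t),3),st[i,4]))
    return out
E
python3 - <<'E'
from h import *
s=snap('top'); print(*blanks(s),sep='\n')
hsv=cv2.cvtColor(s['color'],cv2.COLOR_RGB2HSV)
v,u=np.mgrid[:400,:640]
P=onplane(s,np.c_[u.ravel(),v.ravel()],.056).reshape(400,640,3)
m=((hsv[:,:,2]>150)&(hsv[:,:,1]<60)).astype(np.uint8); m[:]*=((u>284)&(u<360)&(v>126)&(v<166))
m[(hsv[:,:,2]<60)&(u>310)&(u<330)]=0
n,l,st,_=cv2.connectedComponentsWithStats(m); print(st)
q=P[m>0][:,:2]; print('carrier rect',cv2.minAreaRect(q.astype(np.float32)*1000))
# back strip
m2=((hsv[:,:,2]>170)&(hsv[:,:,1]<60)&(u>=215)&(u<392)&(v>115)&(v<136)).astype(np.uint8)
# use top-most white pixel per column
cols=[c for c in range(222,386) if m2[:,c].any()]; top=np.array([[c,np.argmax(m2[:,c])] for c in cols],float)
L=onplane(s,top,.05); k=np.polyfit(L[:,1],L[:,0],1); print('rail dx/dy',k, np.degrees(np.arctan(k[0])))
C=cloud(s); z=C[:,:,2]; mm=(z>.048)&(z<.064)&(u>280)&(u<365)&(v>126)&(v<168)
q=C[mm]; print('depth carrier',mm.sum(),cv2.minAreaRect(q[:,:2].astype(np.float32)*1000),np.median(q[:,2]))
h=(z>.085)&(u>310)&(u<335)&(v>125)&(v<155); print('handle',C[h].mean(0) if h.any() else None,h.sum())
b=(z>.012)&(u>203)&(u<225)&(v>198)&(v<218); print('button',C[b].mean(0),C[b][:,2].max())
E
```

```text
(array([ 0.497 , -0.1434]), np.float64(-15.5), np.float64(0.126), np.int32(286))
(array([ 0.4844, -0.2371]), np.float64(-13.1), np.float64(0.128), np.int32(281))
(array([ 0.4754, -0.0518]), np.float64(-2.3), np.float64(0.128), np.int32(299))
(array([ 0.4617, -0.3383]), np.float64(-8.5), np.float64(0.127), np.int32(268))
[[     0      0    640    400 254080]
 [   285    127     15      2     19]
 [   303    127      4      1      4]
 [   285    129     75     34   1897]]
carrier rect ((656.02978515625, -39.26335906982422), (225.04510498046875, 107.3560562133789), 89.3942642211914)
rail dx/dy [-0.04718421  0.72657492] -2.7014522871472617
depth carrier 1352 ((653.5841674804688, -35.487396240234375), (80.6285400390625, 196.5467529296875), 2.10196852684021) 0.05634868459229414
handle [ 0.65361601 -0.03439398  0.15950017] 39
button [0.47028592 0.29883484 0.03830221] 1.228752962383703
```

```bash
cat >> h.py <<'E'
TH=2.4
def go(x,y,z,yaw=TH,o=None):
    "tool shift mm and turn deg to reach world TCP, tool x = -(cos yaw,sin yaw), down"
    o=o or robot.get_obs(); T=Ro.from_rotvec(o['ee_rot']).as_matrix(); a=np.radians(yaw)
    G=np.array([[-np.cos(a),-np.sin(a),0],[-np.sin(a),np.cos(a),0],[0,0,-1]]).T
    return (T.T@(np.array([x,y,z])-o['ee_pos'])*1000).round(1), np.degrees(Ro.from_matrix(T.T@G).as_rotvec()).round(2)
E
python3 -c "
from h import *
print(go(.668,-.035,.205)); print(go(.467,.298,.2))"
```

```text
(array([-6.410e+02, -4.582e+02,  3.000e-01]), array([-5.000e-02, -2.000e-02, -2.204e+01]))
(array([-339.7, -212.1,    5.1]), array([-5.000e-02, -2.000e-02, -2.204e+01]))
```

Request:
{"name": "arm_command", "arguments": {
  "hand": [0.6,0.6,0.6,0.6,0.6,0.6,0.6,0.6,0.6,0.6],
  "linear": [
    [-641,-458,0],
    [-641,-458,0],
    [-641,-458,0],
    [-641,-458,0],
    [-641,-458,0],
    [-641,-458,0],
    [-641,-458,0],
    [-641,-458,0],
    [-641,-458,0],
    [-641,-458,0]
  ],
  "rot": [
    [0,0,-22],
    [0,0,-22],
    [0,0,-22],
    [0,0,-22],
    [0,0,-22],
    [0,0,-22],
    [0,0,-22],
    [0,0,-22],
    [0,0,-22],
    [0,0,-22]
  ],
  "grip_force": 40
}}

```text
time: 1.08
ee_pos: [0.4549, 0.2716, 0.2056]
ee_rot: [-0.065, 3.14, 0.0]
contact_force: [0.7, -0.2, 0.3]
finger_gap: 0.0563
```

```bash
python3 -c "
from h import *
o=robot.get_obs(); print(o['time'],o['ee_pos'],o['finger_gap']); print(go(.668,-.035,.205)); print(go(.668,-.035,.16))"
```

```text
1.0833 [0.45487722 0.27161128 0.20564558] 0.0563414738315525
(array([-200.3, -315.1,    0.7]), array([ 0.01,  0.03, -0.03]))
(array([-200.3, -315.2,   45.7]), array([ 0.01,  0.03, -0.03]))
```

Request:
{"name": "arm_command", "arguments": {
  "hand": [0.6,0.6,0.6,0.6,0.6,0.6,0.6,0.6,0.6,0.6],
  "linear": [
    [-200,-315,45],
    [-200,-315,45],
    [-200,-315,45],
    [-200,-315,45],
    [-200,-315,45],
    [-200,-315,45],
    [-200,-315,45],
    [-200,-315,45],
    [-200,-315,45],
    [-200,-315,45]
  ],
  "rot": [
    [0,0,0],
    [0,0,0],
    [0,0,0],
    [0,0,0],
    [0,0,0],
    [0,0,0],
    [0,0,0],
    [0,0,0],
    [0,0,0],
    [0,0,0]
  ]
}}

```text
time: 1.92
ee_pos: [0.669, -0.0392, 0.1587]
ee_rot: [0.056, -3.141, 0.002]
contact_force: [-0.1, 0.9, 0.8]
finger_gap: 0.0565
```

```bash
python3 -c "
from h import *
s=snap('wrist','w1');o=robot.get_obs(); print(o['ee_pos'],proj(s,[.668,-.035,.103]))
print(proj(s,[o['ee_pos']*[1,1,0]+[0,0,.103]]))"
```

```text
[ 0.66776702 -0.03646797  0.15901192] [[323.2475559  214.63756747]]
[[321.49798017 214.3114107 ]]
```

View pics/w1.png

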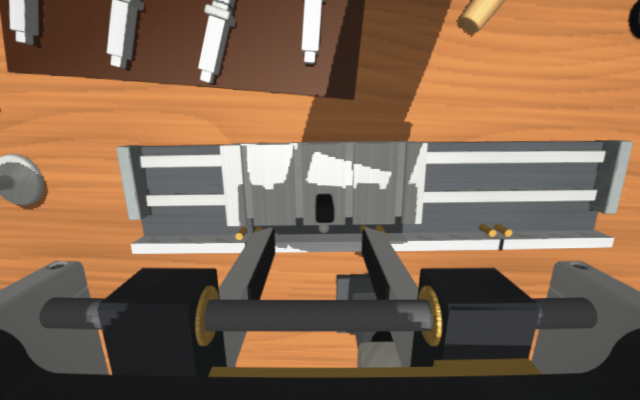

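Request:
{"name": "arm_command", "arguments": {
  "hand": [0.6,0.6,0.6,0.6,0,0,0,0,0,0],
  "linear": [
    [0,1,40],
    [0,1,70],
    [0,1,86],
    [0,1,86],
    [0,1,86],
    [0,1,86],
    [0,1,86],
    [0,1,86],
    [0,1,86],
    [0,1,86]
  ],
  "rot": [
    [0,0,0],
    [0,0,0],
    [0,0,0],
    [0,0,0],
    [0,0,0],
    [0,0,0],
    [0,0,0],
    [0,0,0],
    [0,0,0],
    [0,0,0]
  ]
}}

```text
time: 2.8
ee_pos: [0.6674, -0.0323, 0.0755]
ee_rot: [-0.065, 3.139, -0.001]
contact_force: [0.8, -5.6, 3.1]
finger_gap: 0.0201
```

```bash
python3 -c "
from h import *
o=robot.get_obs(); print(o['ee_pos'],o['ee_rot'],o['finger_gap'],o['contact_force'],o['moment'])"
```

```text
[ 0.66743545 -0.03227273  0.07549318] [-6.48735119e-02  3.13939791e+00 -1.06215342e-03] 0.020051066749264178 [ 0.79646152 -5.57416217  3.07228198] [-0.80277328 -0.0665522   0.04101   ]
```

Request:
{"name": "arm_command", "arguments": {
  "hand": [0,0,0,0,0,0,0,0,0,0],
  "linear": [
    [0,0,0],
    [0,0,0],
    [0,0,0],
    [0,0,0],
    [0,0,0],
    [0,0,0],
    [0,0,0],
    [0,10,0],
    [0,25,0],
    [0,40,0]
  ],
  "rot": [
    [0,0,0],
    [0,0,0],
    [0,0,0],
    [0,0,0],
    [0,0,0],
    [0,0,0],
    [0,0,0],
    [0,0,0],
    [0,0,0],
    [0,0,0]
  ]
}}

```text
time: 3.63
ee_pos: [0.6655, 0.0068, 0.0754]
ee_rot: [-0.064, 3.141, -0.004]
contact_force: [-2.5, -10.2, 4.0]
finger_gap: 0.0152
```

Request:
{"name": "arm_command", "arguments": {
  "hand": [0,0,0,0,0,0,0,0,0,0],
  "linear": [
    [0,15,0],
    [0,30,0],
    [0,45,0],
    [0,60,0],
    [0,75,0],
    [0,90,0],
    [0,105,0],
    [0,120,0],
    [0,130,0],
    [0,130,0]
  ],
  "rot": [
    [0,0,0],
    [0,0,0],
    [0,0,0],
    [0,0,0],
    [0,0,0],
    [0,0,0],
    [0,0,0],
    [0,0,0],
    [0,0,0],
    [0,0,0]
  ]
}}

```text
time: 4.47
ee_pos: [0.659, 0.1402, 0.0754]
ee_rot: [0.068, -3.139, -0.002]
contact_force: [-5.9, 1.3, 9.4]
finger_gap: 0.0159
```

```bash
python3 -c "
from h import *
s=snap('wrist','w2');o=robot.get_obs(); print(o['ee_pos'],o['ee_rot'],o['finger_gap'],o['contact_force'],o['moment'])"
```

```text
[0.65904272 0.13954497 0.0753702 ] [ 6.74599049e-02 -3.13898029e+00 -1.39967938e-03] 0.01581417043055519 [-5.80883296  1.36461041  8.90873923] [0.04700913 0.79177393 0.11192552]
```

View pics/w2.png

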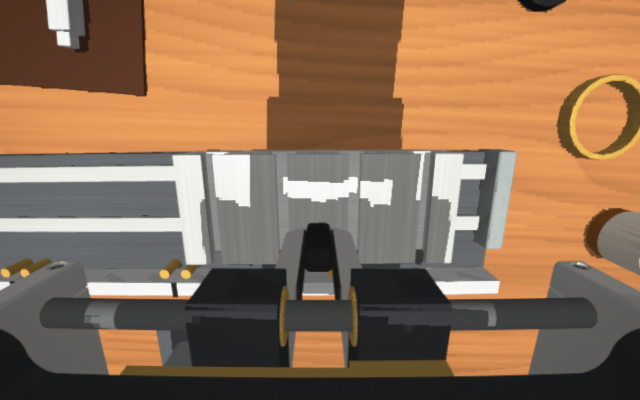

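Request:
{"name": "arm_command", "arguments": {
  "hand": [0,0,0,0,0,0,0,0,0,0],
  "linear": [
    [2,8,-2],
    [2,14,-2],
    [2,18,-2],
    [2,22,-2],
    [2,26,-2],
    [2,29,-2],
    [2,32,-2],
    [2,34,-2],
    [2,36,-2],
    [2,36,-2]
  ],
  "rot": [
    [0,0,0.3],
    [0,0,0.3],
    [0,0,0.3],
    [0,0,0.3],
    [0,0,0.3],
    [0,0,0.3],
    [0,0,0.3],
    [0,0,0.3],
    [0,0,0.3],
    [0,0,0.3]
  ]
}}

```text
time: 5.35
ee_pos: [0.6571, 0.1728, 0.0754]
ee_rot: [-0.057, 3.139, -0.003]
contact_force: [5.5, -2.2, -3.9]
finger_gap: 0.0155
```

```bash
python3 -c "
from h import *
o=robot.get_obs(); print(o['ee_pos'],o['ee_rot'],o['finger_gap'],o['contact_force'],o['moment']);print(go(.66,.1,.1,2.7))"
```

```text
[0.65711375 0.17281101 0.07542273] [-5.6755535e-02  3.1392648e+00 -2.6525678e-03] 0.015498173844112006 [ 5.53380562 -2.21371688 -3.90995894] [-0.6096817  -0.91699271  0.32325168]
(array([ -0.3, -72.9, -24.5]), array([-0.1 ,  0.1 , -0.63]))
```

Request:
{"name": "arm_command", "arguments": {
  "hand": [0,0,0,0,0,0],
  "linear": [
    [-1,3,1],
    [-1,5,1],
    [-1,7,1],
    [-1,8,1],
    [-1,8,1],
    [-1,8,1]
  ],
  "rot": [
    [0,0,-0.6],
    [0,0,-0.6],
    [0,0,-0.6],
    [0,0,-0.6],
    [0,0,-0.6],
    [0,0,-0.6]
  ]
}}

```text
time: 5.85
ee_pos: [0.6571, 0.1728, 0.0754]
ee_rot: [0.071, -3.137, 0.023]
contact_force: [-2.9, -28.6, 7.0]
finger_gap: 0.0156
```

```bash
python3 -c "
from h import *
o=robot.get_obs(); print(o['ee_pos'],o['ee_rot'],o['finger_gap'],o['contact_force'],o['moment']);print(go(.66,.1,.1,2.7))"
```

```text
[0.65711077 0.17284294 0.0753813 ] [ 0.07058937 -3.13710877  0.0230249 ] 0.01555473128989285 [ -2.93788503 -28.63940551   6.99222896] [-4.56067672  0.63628576  0.0150868 ]
(array([  0.5, -73.3, -23.6]), array([-0.84, -0.23, -0.12]))
```

Request:
{"name": "arm_command", "arguments": {
  "hand": [0,0,0,0,0,0],
  "linear": [
    [0,-5,0],
    [0,-10,0],
    [0,-15,0],
    [0,-20,0],
    [0,-20,0],
    [0,-20,0]
  ],
  "rot": [
    [0,0,0],
    [0,0,0],
    [0,0,0],
    [0,0,0],
    [0,0,0],
    [0,0,0]
  ]
}}

```text
time: 6.35
ee_pos: [0.6577, 0.1613, 0.0754]
ee_rot: [0.073, -3.14, 0.001]
contact_force: [-2.4, -2.5, 4.0]
finger_gap: 0.0159
```

```bash
python3 -c "
from h import *
o=robot.get_obs(); print(o['ee_pos'],o['ee_rot'],o['finger_gap'],o['contact_force'],o['moment']);print(go(.66,.1608,.1,2.7))"
```

```text
[0.6576968  0.16134031 0.07536631] [ 7.26949578e-02 -3.13970910e+00  1.34456479e-03] 0.015885949406788794 [-2.44148161 -2.52659816  4.02483903] [-0.39705321  0.42206403  0.00459414]
(array([ -2.2,  -0.7, -24.6]), array([-0.05, -0.06, -0.05]))
```

Request:
{"name": "arm_command", "arguments": {
  "hand": [0.5,0.5,0.5,0.5,0.5,0.5,0.5,0.5],
  "linear": [
    [0,0,0],
    [0,0,0],
    [0,0,0],
    [0,0,0],
    [0,0,-30],
    [0,0,-60],
    [0,0,-85],
    [0,0,-85]
  ],
  "rot": [
    [0,0,0],
    [0,0,0],
    [0,0,0],
    [0,0,0],
    [0,0,0],
    [0,0,0],
    [0,0,0],
    [0,0,0]
  ]
}}

```text
time: 7.02
ee_pos: [0.6617, 0.1622, 0.1674]
ee_rot: [-0.073, 3.13, 0.001]
contact_force: [0.4, 0.1, 0.8]
finger_gap: 0.0467
```

```bash
python3 - <<'E'
from h import *
o=robot.get_obs(); print(o['ee_pos'],o['contact_force'],o['finger_gap'],o['ee_rot'])
s=snap('top','top1'); print(*blanks(s),sep='\n')
w=snap('wrist','w3')
cv2.imwrite('pics/w3t.png',np.vstack([w['color'][:,:,::-1][:260],s['color'][90:260,100:420][:,:,::-1].repeat(2,0).repeat(2,1)]))
h=o['ee_pos'].copy()
for X in ([.6577,.1608,.103],[.603,.1582,.056],[.6065-.0,.0833,.056],[.5995,.2331,.056]): print(proj(w,X).round(1))
E
```

```text
[0.66168955 0.16223424 0.1673711 ] [0.38905811 0.10000368 0.81623907] 0.046722723244286786 [-7.29655578e-02  3.12969717e+00  1.11618648e-03]
(array([ 0.4966, -0.1433]), np.float64(-15.1), np.float64(0.127), np.int32(300))
(array([ 0.4847, -0.2372]), np.float64(-12.7), np.float64(0.128), np.int32(296))
(array([ 0.4739, -0.0513]), np.float64(-2.3), np.float64(0.131), np.int32(320))
(array([ 0.4618, -0.3387]), np.float64(-8.6), np.float64(0.127), np.int32(292))
[[316.8 210.2]]
[[316.8 141.2]]
[[238.6 141.5]]
[[395.  141.2]]
```

View pics/w3t.png

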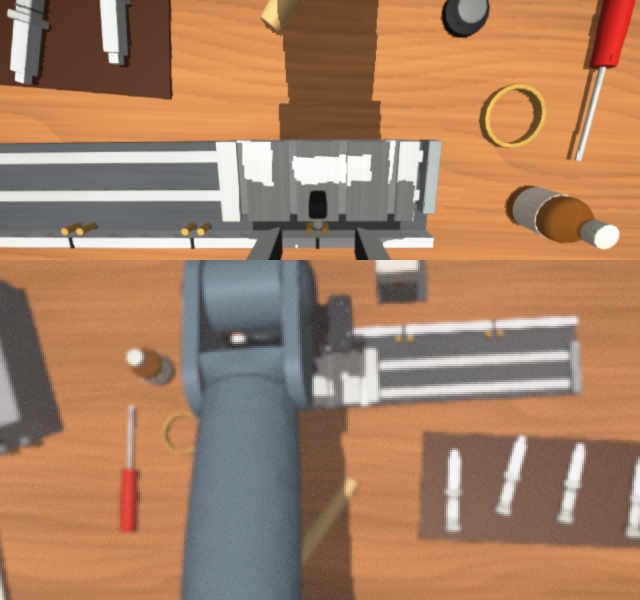

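```bash
cat >> h.py <<'E'
def grasp(c,yaw,z=.007):
    a=np.radians(yaw); p=np.array(c)-.023*np.array([np.cos(a),np.sin(a)])
    print('above',go(p[0],p[1],.09,yaw),'at',go(p[0],p[1],z,yaw)); return p
def pre(d,z,back=.097):
    "TCP for channel offset d (m), grip point `back` before the mouth"
    t=np.radians(2.7); ax=np.array([np.cos(t),np.sin(t)]); ay=np.array([-np.sin(t),np.cos(t)])
    p=np.array([.603,.1582])+d*ay-back*ax; print(p.round(4),go(p[0],p[1],z,2.7))
E
python3 -c "
from h import *
grasp((.4745,-.0515),-2.3)"
```

```text
above (array([ 217. , -202.6,   70.9]), array([0.02, 0.14, 4.96])) at (array([ 217.2, -202.6,  153.9]), array([0.02, 0.14, 4.96]))
```

Request:
{"name": "arm_command", "arguments": {
  "hand": [0.6,0.6,0.6,0.6,0.6,0.6,0.6,0.6,0.6,0.6],
  "linear": [
    [217,-203,20],
    [217,-203,40],
    [217,-203,60],
    [217,-203,71],
    [217,-203,71],
    [217,-203,71],
    [217,-203,71],
    [217,-203,71],
    [217,-203,71],
    [217,-203,71]
  ],
  "rot": [
    [0,0,5],
    [0,0,5],
    [0,0,5],
    [0,0,5],
    [0,0,5],
    [0,0,5],
    [0,0,5],
    [0,0,5],
    [0,0,5],
    [0,0,5]
  ]
}}

```text
time: 7.95
ee_pos: [0.4495, -0.051, 0.0881]
ee_rot: [-0.067, -3.139, -0.002]
contact_force: [1.1, 0.3, 0.5]
finger_gap: 0.0565
```

```bash
python3 - <<'E'
from h import *
s=snap('wrist','w4'); o=robot.get_obs(); print(o['ee_pos'],o['time'])
print(proj(s,[.4745,-.0515,.016]),proj(s,[.4524,-.0506,.016]),proj(s,[.4764,-.0515,.016]))
grasp((.4745,-.0515),-2.3)
E
```

```text
[ 0.45065414 -0.05076575  0.08888037] 8.0
[[318.67412966 236.66428924]] [[318.60843176 213.35869828]] [[318.76448769 238.61833325]]
above (array([-0.9,  0.2, -1.1]), array([ 0.04, -0.05, -0.06])) at (array([-0.9,  0.2, 81.9]), array([ 0.04, -0.05, -0.06]))
```

View pics/w4.png

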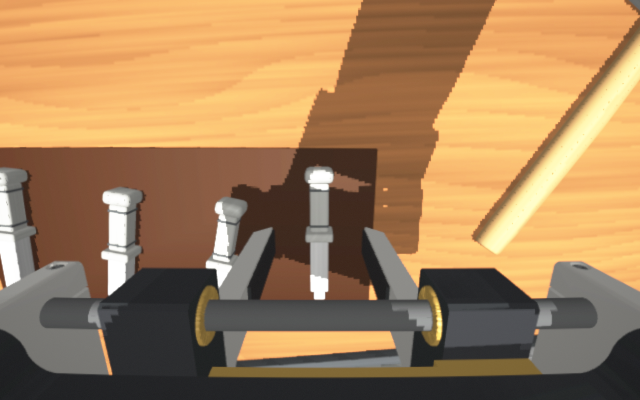

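Request:
{"name": "arm_command", "arguments": {
  "hand": [0.6,0.6,0.6,0.6,0,0,0,0,0,0],
  "linear": [
    [-1,0,35],
    [-1,0,65],
    [-1,0,81],
    [-1,0,81],
    [-1,0,81],
    [-1,0,81],
    [-1,0,81],
    [-1,0,81],
    [-1,0,81],
    [-1,0,81]
  ],
  "rot": [
    [0,0,0],
    [0,0,0],
    [0,0,0],
    [0,0,0],
    [0,0,0],
    [0,0,0],
    [0,0,0],
    [0,0,0],
    [0,0,0],
    [0,0,0]
  ],
  "grip_force": 50
}}

```text
time: 8.83
ee_pos: [0.4521, -0.0513, 0.009]
ee_rot: [0.064, 3.14, -0.001]
contact_force: [0.8, 1.0, 0.1]
finger_gap: 0.0199
```

Request:
{"name": "arm_command", "arguments": {
  "hand": [0,0,0,0,0,0],
  "linear": [
    [0,0,0],
    [0,0,0],
    [0,0,0],
    [0,0,0],
    [0,0,0],
    [0,0,0]
  ],
  "rot": [
    [0,0,0],
    [0,0,0],
    [0,0,0],
    [0,0,0],
    [0,0,0],
    [0,0,0]
  ]
}}

```text
time: 9.33
ee_pos: [0.452, -0.0512, 0.0089]
ee_rot: [0.064, 3.141, 0.0]
contact_force: [-1.8, 1.3, 5.9]
finger_gap: 0.0152
```

```bash
python3 - <<'E'
from h import *
o=robot.get_obs(); print(o['ee_pos'],o['ee_rot'],o['finger_gap'],o['contact_force'])
pre(.075,.11); pre(.075,.033)
E
```

```text
[ 0.45201381 -0.05116115  0.00889929] [6.44363469e-02 3.14054576e+00 2.65477272e-04] 0.01524420358299762 [-1.7683646   1.27991436  5.85348652]
[0.5026 0.2285] (array([ -39.1,  281.6, -101. ]), array([ 0.01,  0.02, -5.05]))
[0.5026 0.2285] (array([-39.1, 281.6, -24. ]), array([ 0.01,  0.02, -5.05]))
```

Request:
{"name": "arm_command", "arguments": {
  "hand": [0,0,0,0,0,0,0,0,0,0],
  "linear": [
    [0,0,-30],
    [0,0,-65],
    [-5,20,-90],
    [-10,60,-90],
    [-20,100,-90],
    [-39,140,-90],
    [-39,180,-90],
    [-39,220,-90],
    [-39,260,-90],
    [-39,282,-90]
  ],
  "rot": [
    [0,0,0],
    [0,0,0],
    [0,0,-1],
    [0,0,-2],
    [0,0,-3],
    [0,0,-4],
    [0,0,-5],
    [0,0,-5],
    [0,0,-5],
    [0,0,-5]
  ]
}}

```text
time: 10.17
ee_pos: [0.5011, 0.2322, 0.0974]
ee_rot: [0.077, -3.139, -0.0]
contact_force: [0.7, -0.1, -2.1]
finger_gap: 0.0153
```

Request:
{"name": "arm_command", "arguments": {
  "hand": [0,0,0,0,0],
  "linear": [
    [0,0,25],
    [0,0,45],
    [0,0,55],
    [0,0,55],
    [0,0,55]
  ],
  "rot": [
    [0,0,0],
    [0,0,0],
    [0,0,0],
    [0,0,0],
    [0,0,0]
  ]
}}

```text
time: 10.58
ee_pos: [0.5017, 0.2285, 0.0428]
ee_rot: [0.072, -3.139, 0.001]
contact_force: [0.0, -0.0, -2.1]
finger_gap: 0.0156
```

```bash
python3 - <<'E'
from h import *
w=snap('wrist','w5'); o=robot.get_obs(); print(o['ee_pos'],o['ee_rot'],o['finger_gap'],o['contact_force'])
pre(.075,.0344)
t=np.radians(2.7)
for d in (.025,.075):
  for dy in (-.0095,.0095):
    p=np.array([.603,.1582])+(d+dy)*np.array([-np.sin(t),np.cos(t)]); print(d,dy,proj(w,[p[0],p[1],.051]).round(1),proj(w,[p[0],p[1],.032]).round(1))
E
```

```text
[0.5026693  0.22870676 0.04394301] [-7.20434646e-02  3.14014953e+00 -2.00631996e-05] 0.015509391484293852 [ 0.47465198  0.41927312 -2.775764  ]
[0.5026 0.2285] (array([ 0.1, -0.2,  9.5]), array([-0.  ,  0.04, -0.07]))
0.025 -0.0095 [[235.4 372.8]] [[241.9 353.2]]
0.025 0.0095 [[261.8 372.9]] [[266.3 353.4]]
0.075 -0.0095 [[305.1 373.1]] [[306.1 353.4]]
0.075 0.0095 [[331.7 373.1]] [[330.6 353.4]]
```

View pics/w5.png

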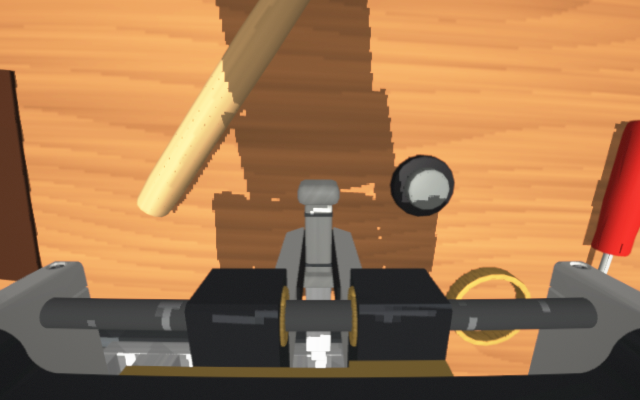

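Request:
{"name": "arm_command", "arguments": {
  "hand": [0,0,0,0,0,0,0,0],
  "linear": [
    [0,0,9],
    [0,0,9],
    [-10,0,9],
    [-18,0,9],
    [-26,0,9],
    [-34,0,9],
    [-40,0,9],
    [-40,0,9]
  ],
  "rot": [
    [0,0,0],
    [0,0,0],
    [0,0,0],
    [0,0,0],
    [0,0,0],
    [0,0,0],
    [0,0,0],
    [0,0,0]
  ]
}}

```text
time: 11.3
ee_pos: [0.544, 0.2309, 0.0349]
ee_rot: [-0.072, 3.139, 0.0]
contact_force: [0.6, 0.4, -1.8]
finger_gap: 0.0154
```

```bash
python3 - <<'E'
from h import *
o=robot.get_obs(); print(o['ee_pos'],o['ee_rot'],o['finger_gap'],o['contact_force'],o['moment'])
pre(.075,.0344,.025)
E
```

```text
[0.5439873  0.23085111 0.03488995] [-7.21195153e-02  3.13918476e+00  3.38884557e-04] 0.015364197541034484 [ 0.56000526  0.38210405 -1.82726492] [-0.02379557 -0.01784579 -0.00137643]
[0.5745 0.2319] (array([-30.5,  -0.3,   0.5]), array([ 0.01,  0.09, -0.07]))
```

Request:
{"name": "arm_command", "arguments": {
  "hand": [0,0,0,0,0,0,0,0],
  "linear": [
    [-8,0,0.5],
    [-16,0,0.5],
    [-22,0,0.5],
    [-27,0,0.5],
    [-30,0,0.5],
    [-33,0,0.5],
    [-35,0,0.5],
    [-35,0,0.5]
  ],
  "rot": [
    [0,0,0],
    [0,0,0],
    [0,0,0],
    [0,0,0],
    [0,0,0],
    [0,0,0],
    [0,0,0],
    [0,0,0]
  ]
}}

```text
time: 11.97
ee_pos: [0.5767, 0.2324, 0.0337]
ee_rot: [0.073, -3.139, 0.0]
contact_force: [-1.4, -0.4, -1.5]
finger_gap: 0.0156
```

```bash
python3 - <<'E'
from h import *
o=robot.get_obs(); print(o['ee_pos'],o['ee_rot'],o['finger_gap'],o['contact_force'],o['moment'])
E
```

```text
[0.57671989 0.23241999 0.03369563] [ 7.30050228e-02 -3.13928624e+00  4.32028377e-04] 0.015564298584314478 [-1.35412206 -0.44700758 -1.5068307 ] [-0.0196899   0.16705688  0.00284426]
```

Request:
{"name": "arm_command", "arguments": {
  "hand": [0,0,0,0,0],
  "linear": [
    [-2,0,0],
    [-3,0,0],
    [-4,0,0],
    [-5,0,0],
    [-5,0,0]
  ],
  "rot": [
    [0,0,0],
    [0,0,0],
    [0,0,0],
    [0,0,0],
    [0,0,0]
  ]
}}

```text
time: 12.38
ee_pos: [0.5769, 0.2325, 0.033]
ee_rot: [0.074, -3.128, 0.003]
contact_force: [-16.7, -2.0, 7.1]
finger_gap: 0.0156
```

```bash
python3 - <<'E'
from h import *
o=robot.get_obs(); print(o['ee_pos'],o['ee_rot'],o['finger_gap'],o['contact_force'],o['moment'])
w=snap('wrist','w6')
s=snap('side','s6')
cv2.imwrite('pics/w6c.png',np.vstack([w['color'][200:400,160:480][:,:,::-1].repeat(2,0).repeat(2,1),cv2.resize(s['color'][140:215,300:460][:,:,::-1],(640,300))]))
E
```

```text
[0.57688535 0.23246147 0.03298966] [ 7.37140365e-02 -3.12766479e+00  2.73231791e-03] 0.01559897363275421 [-16.69476018  -2.02819705   7.09335256] [-0.33078851  2.70664328  0.03364253]
```

View pics/w6c.png

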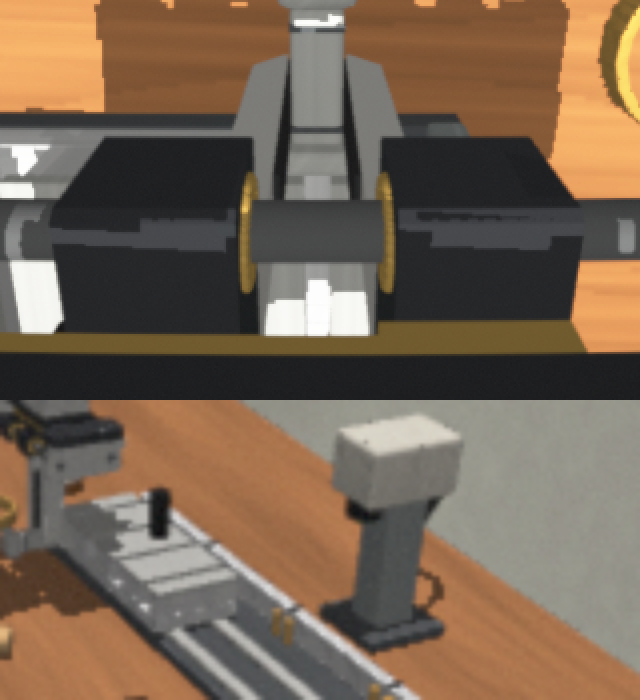

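Request:
{"name": "arm_command", "arguments": {
  "hand": [0,0,0.4,0.4,0.4,0.4,0.4,0.4,0.4,0.4],
  "linear": [
    [3,0,0],
    [3,0,0],
    [3,0,0],
    [3,0,0],
    [3,0,0],
    [3,0,-20],
    [3,0,-45],
    [3,0,-75],
    [3,0,-100],
    [3,0,-100]
  ],
  "rot": [
    [0,0,0],
    [0,0,0],
    [0,0,0],
    [0,0,0],
    [0,0,0],
    [0,0,0],
    [0,0,0],
    [0,0,0],
    [0,0,0],
    [0,0,0]
  ]
}}

```text
time: 13.32
ee_pos: [0.5838, 0.2335, 0.1414]
ee_rot: [-0.073, 3.128, 0.004]
contact_force: [0.4, 0.3, 1.0]
finger_gap: 0.0375
```

```bash
python3 - <<'E'
from h import *
o=robot.get_obs(); print(o['ee_pos'],o['contact_force'],o['finger_gap'])
s=snap('top'); B=blanks(s); print(*B,sep='\n')
w=snap('wrist','w7')
E
```

```text
[0.583802   0.23348403 0.14141746] [0.36593952 0.33104451 0.99461367] 0.03750938092870388
(array([ 0.497 , -0.1434]), np.float64(-15.2), np.float64(0.126), np.int32(297))
(array([ 0.4847, -0.2372]), np.float64(-12.6), np.float64(0.128), np.int32(295))
(array([ 0.4618, -0.3387]), np.float64(-8.6), np.float64(0.127), np.int32(290))
```

View pics/w7.png

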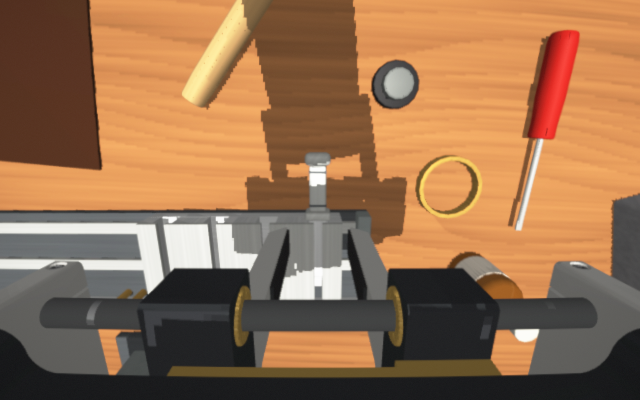

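```bash
python3 -c "
from h import *
print(grasp((.497,-.1434),-15.2))"
```

```text
above (array([ 123. , -364.9,   45.1]), array([ 0.07,  0.23, 17.85])) at (array([ 123.3, -364.9,  128.1]), array([ 0.07,  0.23, 17.85]))
[ 0.47480462 -0.13736965]
```

Request:
{"name": "arm_command", "arguments": {
  "hand": [0.6,0.6,0.6,0.6,0.6,0.6,0.6,0.6,0.6,0.6],
  "linear": [
    [12,-40,0],
    [24,-80,0],
    [36,-120,10],
    [48,-160,20],
    [60,-200,30],
    [80,-235,45],
    [100,-270,45],
    [120,-305,45],
    [123,-340,45],
    [123,-365,45]
  ],
  "rot": [
    [0,0,5],
    [0,0,10],
    [0,0,15],
    [0,0,17.9],
    [0,0,17.9],
    [0,0,17.9],
    [0,0,17.9],
    [0,0,17.9],
    [0,0,17.9],
    [0,0,17.9]
  ]
}}

```text
time: 14.25
ee_pos: [0.4709, -0.1398, 0.0873]
ee_rot: [-0.42, -3.111, -0.001]
contact_force: [0.1, 0.3, -0.2]
finger_gap: 0.0564
```

```bash
python3 -c "
from h import *
print(robot.get_obs()['ee_pos']);print(grasp((.497,-.1434),-15.2))"
```

```text
[ 0.47088353 -0.13976634  0.08730805]
above (array([-3.1,  3.4, -2.7]), array([ 0.01, -0.15, -0.18])) at (array([-3.4,  3.3, 80.3]), array([ 0.01, -0.15, -0.18]))
[ 0.47480462 -0.13736965]
```

Request:
{"name": "arm_command", "arguments": {
  "hand": [0.6,0.6,0.6,0.6,0.6,0,0,0,0,0],
  "linear": [
    [-1,1,35],
    [-1,1,65],
    [-1,1,80],
    [-1,1,80],
    [-1,1,80],
    [-1,1,80],
    [-1,1,80],
    [-1,1,80],
    [-1,1,80],
    [-1,1,80]
  ],
  "rot": [
    [0,0,0],
    [0,0,0],
    [0,0,0],
    [0,0,0],
    [0,0,0],
    [0,0,0],
    [0,0,0],
    [0,0,0],
    [0,0,0],
    [0,0,0]
  ]
}}

```text
time: 15.08
ee_pos: [0.4745, -0.1371, 0.0092]
ee_rot: [0.416, 3.113, -0.0]
contact_force: [-0.5, 0.4, -0.0]
finger_gap: 0.0269
```

Request:
{"name": "arm_command", "arguments": {
  "hand": [0,0,0,0,0,0],
  "linear": [
    [0,0,0],
    [0,0,0],
    [0,0,0],
    [0,0,0],
    [0,0,0],
    [0,0,0]
  ],
  "rot": [
    [0,0,0],
    [0,0,0],
    [0,0,0],
    [0,0,0],
    [0,0,0],
    [0,0,0]
  ]
}}

```text
time: 15.58
ee_pos: [0.4745, -0.137, 0.0091]
ee_rot: [0.417, 3.114, 0.0]
contact_force: [-1.4, 0.6, 3.1]
finger_gap: 0.0157
```

```bash
python3 - <<'E'
from h import *
o=robot.get_obs(); print(o['ee_pos'],o['ee_rot'],o['finger_gap'],o['contact_force'])
pre(.025,.1); pre(.025,.0344)
E
```

```text
[ 0.47451545 -0.13698129  0.00914663] [4.16796121e-01 3.11371644e+00 2.58226662e-04] 0.01565914712182523 [-1.44343306  0.6000559   3.05996702]
[0.5049 0.1786] (array([ 53.6, 312.5, -90.8]), array([ 1.000e-02,  1.000e-02, -1.795e+01]))
[0.5049 0.1786] (array([ 53.7, 312.5, -25.2]), array([ 1.000e-02,  1.000e-02, -1.795e+01]))
```

Request:
{"name": "arm_command", "arguments": {
  "hand": [0,0,0,0,0,0,0,0,0,0],
  "linear": [
    [0,0,-30],
    [0,0,-65],
    [7,40,-85],
    [14,80,-85],
    [21,120,-85],
    [28,160,-85],
    [35,200,-85],
    [42,240,-85],
    [48,280,-85],
    [53.5,312.5,-80]
  ],
  "rot": [
    [0,0,0],
    [0,0,0],
    [0,0,-4],
    [0,0,-8],
    [0,0,-12],
    [0,0,-16],
    [0,0,-18],
    [0,0,-18],
    [0,0,-18],
    [0,0,-18]
  ]
}}

```text
time: 16.42
ee_pos: [0.5049, 0.1811, 0.0891]
ee_rot: [-0.078, 3.14, 0.0]
contact_force: [-0.1, -0.8, -3.0]
finger_gap: 0.0153
```

Request:
{"name": "arm_command", "arguments": {
  "hand": [0,0,0,0,0],
  "linear": [
    [0,0,25],
    [0,0,45],
    [0,0,54],
    [0,0,54],
    [0,0,54]
  ],
  "rot": [
    [0,0,0],
    [0,0,0],
    [0,0,0],
    [0,0,0],
    [0,0,0]
  ]
}}

```text
time: 16.83
ee_pos: [0.5045, 0.1781, 0.0346]
ee_rot: [0.075, -3.139, 0.0]
contact_force: [0.0, 0.1, -2.0]
finger_gap: 0.0154
```

```bash
python3 - <<'E'
from h import *
o=robot.get_obs(); print(o['ee_pos'],o['ee_rot'],o['finger_gap'],o['contact_force'])
pre(.025,.0346); pre(.025,.0346,.057)
w=snap('wrist','w8')
E
```

```text
[0.50452432 0.17810686 0.03456852] [ 7.48232549e-02 -3.13933320e+00  4.22154798e-04] 0.015420279085330156 [ 0.01124463  0.05778728 -1.97182155]
[0.5049 0.1786] (array([-0.4,  0.5, -0. ]), array([-0.01, -0.08,  0.03]))
[0.5449 0.1805] (array([-40.4,   0.5,  -0.1]), array([-0.01, -0.08,  0.03]))
```

Request:
{"name": "arm_command", "arguments": {
  "hand": [0,0,0,0,0,0],
  "linear": [
    [-9,0.4,0],
    [-18,0.4,0],
    [-27,0.4,0],
    [-36,0.4,0],
    [-42,0.4,0],
    [-42,0.4,0]
  ],
  "rot": [
    [0,0,0],
    [0,0,0],
    [0,0,0],
    [0,0,0],
    [0,0,0],
    [0,0,0]
  ]
}}

```text
time: 17.38
ee_pos: [0.549, 0.1808, 0.0355]
ee_rot: [-0.075, 3.139, 0.0]
contact_force: [0.0, 0.0, -3.0]
finger_gap: 0.0155
```

Request:
{"name": "arm_command", "arguments": {
  "hand": [0,0,0,0,0,0,0],
  "linear": [
    [-8,0,0],
    [-16,0,0],
    [-23,0,0],
    [-28,0,0],
    [-32,0,0],
    [-35,0,0],
    [-35,0,0]
  ],
  "rot": [
    [0,0,0],
    [0,0,0],
    [0,0,0],
    [0,0,0],
    [0,0,0],
    [0,0,0],
    [0,0,0]
  ]
}}

```text
time: 17.97
ee_pos: [0.5777, 0.1825, 0.0335]
ee_rot: [0.076, -3.129, 0.002]
contact_force: [-11.2, -1.7, 3.1]
finger_gap: 0.0156
```

Request:
{"name": "arm_command", "arguments": {
  "hand": [0,0,0.4,0.4,0.4,0.4,0.4,0.4,0.4,0.4],
  "linear": [
    [0,0,0],
    [2,0,0],
    [2,0,0],
    [2,0,0],
    [2,0,0],
    [2,0,-20],
    [2,0,-45],
    [2,0,-75],
    [2,0,-100],
    [2,0,-100]
  ],
  "rot": [
    [0,0,0],
    [0,0,0],
    [0,0,0],
    [0,0,0],
    [0,0,0],
    [0,0,0],
    [0,0,0],
    [0,0,0],
    [0,0,0],
    [0,0,0]
  ]
}}

```text
time: 18.8
ee_pos: [0.5845, 0.1831, 0.1423]
ee_rot: [-0.075, 3.128, 0.002]
contact_force: [0.7, 0.3, 0.7]
finger_gap: 0.0378
```

```bash
python3 - <<'E'
from h import *
o=robot.get_obs(); print(o['ee_pos'],o['contact_force'],o['finger_gap'])
s=snap('top','top9'); B=blanks(s); print(*B,sep='\n')
w=snap('wrist','w9')
for b in B[-2:]: print(grasp(b[0],float(b[1])))
E
```

```text
[0.58445113 0.18313776 0.14232491] [0.67061812 0.27846239 0.72130218] 0.03780366484176203
(array([ 0.4847, -0.2372]), np.float64(-12.6), np.float64(0.128), np.int32(295))
(array([ 0.4618, -0.3386]), np.float64(-8.7), np.float64(0.127), np.int32(289))
above (array([ 139. , -408.6,   46.1]), array([ 0.05,  0.22, 15.36])) at (array([ 139.3, -408.7,  129.1]), array([ 0.05,  0.22, 15.36]))
[ 0.46225391 -0.23218271]
above (array([ 167.1, -510.3,   46. ]), array([ 0.04,  0.22, 11.46])) at (array([ 167.4, -510.4,  129. ]), array([ 0.04,  0.22, 11.46]))
[ 0.43906464 -0.335121  ]
```

View pics/w9.png

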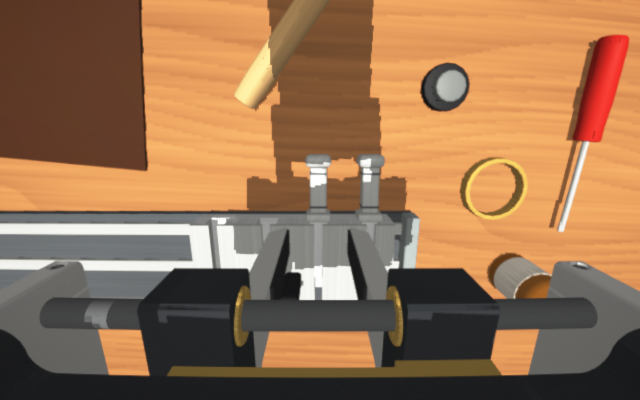

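Request:
{"name": "arm_command", "arguments": {
  "hand": [0.6,0.6,0.6,0.6,0.6,0.6,0.6,0.6,0.6,0.6],
  "linear": [
    [13,-38,0],
    [26,-76,0],
    [39,-115,0],
    [52,-153,5],
    [66,-192,10],
    [79,-230,15],
    [92,-270,20],
    [106,-309,30],
    [120,-348,40],
    [132,-386,46]
  ],
  "rot": [
    [0,0,4],
    [0,0,8],
    [0,0,12],
    [0,0,15.4],
    [0,0,15.4],
    [0,0,15.4],
    [0,0,15.4],
    [0,0,15.4],
    [0,0,15.4],
    [0,0,15.4]
  ]
}}

```text
time: 19.73
ee_pos: [0.4646, -0.2089, 0.0868]
ee_rot: [-0.346, -3.119, -0.003]
contact_force: [1.2, 0.3, 0.1]
finger_gap: 0.0564
```

Request:
{"name": "arm_command", "arguments": {
  "hand": [0.6,0.6,0.6,0.6],
  "linear": [
    [1,-23,0],
    [1,-23,0],
    [1,-23,0],
    [1,-23,0]
  ],
  "rot": [
    [0,0,0],
    [0,0,0],
    [0,0,0],
    [0,0,0]
  ]
}}

```text
time: 20.07
ee_pos: [0.4605, -0.2293, 0.0882]
ee_rot: [-0.345, -3.121, -0.002]
contact_force: [0.0, -0.7, 0.4]
finger_gap: 0.0564
```

```bash
python3 -c "
from h import *
s=snap('wrist');print(robot.get_obs()['ee_pos']);print(grasp((.4847,-.2372),-12.6))
print(proj(s,[.4867,-.2376,.016])); w=s
hsv=cv2.cvtColor(s['color'],cv2.COLOR_RGB2HSV)
m=(hsv[:,:,2]>140)&(hsv[:,:,1]<70); print([ (r,np.flatnonzero(m[r,280:360])[[0,-1]]+280) for r in range(160,262,10) if m[r,280:360].any()])"
```

```text
[ 0.46080409 -0.22902943  0.08848951]
above (array([-2.1, -2.8, -1.5]), array([ 0.05, -0.07,  0.03])) at (array([-2.2, -2.8, 81.5]), array([ 0.05, -0.07,  0.03]))
[ 0.46225391 -0.23218271]
[[315.58072743 239.00357111]]
[(170, array([305, 330])), (180, array([305, 330])), (200, array([308, 325])), (210, array([308, 325])), (220, array([309, 325])), (230, array([306, 327])), (240, array([304, 329])), (250, array([308, 325])), (260, array([307, 325]))]
```

Blank C lies straight under the hand; descend and grip.

Request:
{"name": "arm_command", "arguments": {
  "hand": [0.6,0.6,0.6,0.6,0.6,0,0,0,0,0],
  "linear": [
    [-1,-2,35],
    [-1,-2,65],
    [-1,-2,80],
    [-1,-2,80],
    [-1,-2,80],
    [-1,-2,80],
    [-1,-2,80],
    [-1,-2,80],
    [-1,-2,80],
    [-1,-2,80]
  ],
  "rot": [
    [0,0,0],
    [0,0,0],
    [0,0,0],
    [0,0,0],
    [0,0,0],
    [0,0,0],
    [0,0,0],
    [0,0,0],
    [0,0,0],
    [0,0,0]
  ]
}}

```text
time: 20.95
ee_pos: [0.4617, -0.2328, 0.0098]
ee_rot: [0.346, 3.122, -0.001]
contact_force: [0.6, 0.2, -0.9]
finger_gap: 0.0267
```

Request:
{"name": "arm_command", "arguments": {
  "hand": [0,0,0,0,0,0],
  "linear": [
    [0,0,0],
    [0,0,0],
    [0,0,0],
    [0,0,0],
    [0,0,0],
    [0,0,0]
  ],
  "rot": [
    [0,0,0],
    [0,0,0],
    [0,0,0],
    [0,0,0],
    [0,0,0],
    [0,0,0]
  ]
}}

```text
time: 21.45
ee_pos: [0.4615, -0.2325, 0.0094]
ee_rot: [0.346, 3.122, 0.001]
contact_force: [-0.7, 3.3, 5.6]
finger_gap: 0.0154
```

```bash
python3 - <<'E'
from h import *
o=robot.get_obs(); print(o['ee_pos'],o['ee_rot'],o['finger_gap'],o['contact_force'])
pre(-.025,.1); pre(-.025,.0344)
E
```

```text
[ 0.46152416 -0.23246325  0.00941029] [3.46049830e-01 3.12245288e+00 5.63817189e-04] 0.015425769406295189 [-0.65406204  3.30843838  5.56912933]
[0.5073 0.1287] (array([ 34.4, 362.4, -90.5]), array([  0.02,   0.  , -15.35]))
[0.5073 0.1287] (array([ 34.4, 362.4, -24.9]), array([  0.02,   0.  , -15.35]))
```

Request:
{"name": "arm_command", "arguments": {
  "hand": [0,0,0,0,0,0,0,0,0,0],
  "linear": [
    [0,0,-30],
    [0,0,-65],
    [4,40,-85],
    [8,80,-85],
    [12,120,-85],
    [16,160,-85],
    [20,200,-85],
    [24,240,-85],
    [28,280,-85],
    [32,320,-85]
  ],
  "rot": [
    [0,0,0],
    [0,0,0],
    [0,0,-4],
    [0,0,-8],
    [0,0,-12],
    [0,0,-15.4],
    [0,0,-15.4],
    [0,0,-15.4],
    [0,0,-15.4],
    [0,0,-15.4]
  ]
}}

```text
time: 22.28
ee_pos: [0.4995, 0.0884, 0.0933]
ee_rot: [0.076, -3.14, 0.001]
contact_force: [1.0, 0.1, -2.3]
finger_gap: 0.0153
```

```bash
python3 - <<'E'
from h import *
o=robot.get_obs(); print(o['ee_pos'],o['ee_rot'],o['finger_gap'],o['contact_force'])
pre(-.025,.09,.094)
w=snap('wrist','w10')
C=cloud(w); m=(C[:,:,2]>.010)&(C[:,:,2]<.05)&(C[:,:,0]<.53)&(C[:,:,0]>.40)&(C[:,:,1]>.06)&(C[:,:,1]<.18)
q=C[m]; i=q[:,0].argmax(); print(m.sum(),q[i],np.percentile(q[:,2],[50,90,99]),q[q[:,1].argmin()] )
E
```

```text
[0.49948598 0.08835308 0.09333604] [ 7.58999662e-02 -3.13997588e+00  1.17098935e-03] 0.01525462276779488 [ 0.99586712  0.09737902 -2.34806266]
[0.5103 0.1288] (array([-12.7,  39.9,   3.3]), array([-0.04, -0.04,  0.07]))
3802 [0.49720876 0.11414203 0.01782568] [0.02421861 0.02623653 0.02713144] [0.4741652  0.10222467 0.01229794]
```

Request:
{"name": "arm_command", "arguments": {
  "hand": [0,0,0,0,0,0,0,0],
  "linear": [
    [-12,40,0],
    [-12,40,0],
    [-12,40,25],
    [-12,40,45],
    [-12,40,57],
    [-12,40,57],
    [-12,40,57],
    [-12,40,57]
  ],
  "rot": [
    [0,0,0],
    [0,0,0],
    [0,0,0],
    [0,0,0],
    [0,0,0],
    [0,0,0],
    [0,0,0],
    [0,0,0]
  ]
}}

```text
time: 23.0
ee_pos: [0.5111, 0.1268, 0.038]
ee_rot: [-0.075, 3.139, -0.0]
contact_force: [0.8, 1.5, -3.0]
finger_gap: 0.0154
```

```bash
python3 - <<'E'
from h import *
o=robot.get_obs(); print(o['ee_pos'],o['ee_rot'],o['finger_gap'],o['contact_force'])
pre(-.025,.0349,.094)
E
```

```text
[0.51108342 0.12682604 0.03799004] [-7.49568216e-02  3.13920782e+00 -2.18066980e-04] 0.015374969383882922 [ 0.78193404  1.48977431 -3.04733199]
[0.5103 0.1288] (array([0.7, 2. , 3.1]), array([-0.01,  0.09,  0.04]))
```

Request:
{"name": "arm_command", "arguments": {
  "hand": [0,0,0,0,0,0,0,0],
  "linear": [
    [0,2,2.5],
    [0,2,2.5],
    [-9,2,2.5],
    [-18,2,2.5],
    [-26,2,2.5],
    [-33,2,2.5],
    [-38,2,2.5],
    [-38,2,2.5]
  ],
  "rot": [
    [0,0,0],
    [0,0,0],
    [0,0,0],
    [0,0,0],
    [0,0,0],
    [0,0,0],
    [0,0,0],
    [0,0,0]
  ]
}}

```text
time: 23.67
ee_pos: [0.5496, 0.1309, 0.0349]
ee_rot: [-0.075, 3.14, -0.0]
contact_force: [-0.2, 0.3, -2.4]
finger_gap: 0.0157
```

```bash
python3 - <<'E'
from h import *
o=robot.get_obs(); print(o['ee_pos'],o['ee_rot'],o['finger_gap'],o['contact_force'])
pre(-.025,.0349,.025)
E
```

```text
[0.54958018 0.13093979 0.03486067] [-7.53883449e-02  3.13966296e+00 -1.09750497e-04] 0.015687530639440457 [-0.23580563  0.2604101  -2.38840374]
[0.5792 0.1321] (array([-29.6,  -0.3,  -0. ]), array([-0.01,  0.06,  0.05]))
```

Request:
{"name": "arm_command", "arguments": {
  "hand": [0,0,0,0,0,0,0,0],
  "linear": [
    [-8,0,0],
    [-16,0,0],
    [-22,0,0],
    [-27,0,0],
    [-31,0,0],
    [-34,0,0],
    [-36,0,0],
    [-36,0,0]
  ],
  "rot": [
    [0,0,0],
    [0,0,0],
    [0,0,0],
    [0,0,0],
    [0,0,0],
    [0,0,0],
    [0,0,0],
    [0,0,0]
  ]
}}

```text
time: 24.33
ee_pos: [0.5807, 0.1326, 0.0335]
ee_rot: [0.076, -3.131, 0.001]
contact_force: [-10.3, -1.5, 3.7]
finger_gap: 0.0153
```

```bash
python3 - <<'E'
from h import *
o=robot.get_obs(); print(o['ee_pos'],o['ee_rot'],o['finger_gap'],o['contact_force'],o['moment'])
E
```

```text
[0.58071259 0.13262353 0.03353183] [ 7.63129670e-02 -3.13114740e+00  9.29717901e-04] 0.01529903427862809 [-10.28366356  -1.5118435    3.693017  ] [-0.25116731  1.62053265  0.03324735]
```

Request:
{"name": "arm_command", "arguments": {
  "hand": [0,0,0.4,0.4,0.4,0.4,0.4,0.4,0.4,0.4],
  "linear": [
    [0,0,0],
    [2,0,0],
    [2,0,0],
    [2,0,0],
    [2,0,0],
    [2,0,-20],
    [2,0,-45],
    [2,0,-75],
    [2,0,-100],
    [2,0,-100]
  ],
  "rot": [
    [0,0,0],
    [0,0,0],
    [0,0,0],
    [0,0,0],
    [0,0,0],
    [0,0,0],
    [0,0,0],
    [0,0,0],
    [0,0,0],
    [0,0,0]
  ]
}}

```text
time: 25.17
ee_pos: [0.5866, 0.1329, 0.1418]
ee_rot: [-0.075, 3.128, 0.0]
contact_force: [0.6, -0.0, 1.1]
finger_gap: 0.0371
```

```bash
python3 - <<'E'
from h import *
o=robot.get_obs(); print(o['ee_pos'],o['contact_force'],o['finger_gap'])
s=snap('top','top11'); B=blanks(s); print(*B,sep='\n')
for b in B: print(grasp(b[0],float(b[1])))
E
```

```text
[0.58660722 0.13287746 0.1417866 ] [ 0.63494448 -0.04512041  1.06475555] 0.03713815191955633
(array([ 0.4616, -0.3385]), np.float64(-8.6), np.float64(0.127), np.int32(286))
above (array([ 168.9, -460.3,   47.5]), array([ 0.04,  0.48, 11.36])) at (array([ 169.6, -460.2,  130.5]), array([ 0.04,  0.48, 11.36]))
[ 0.4388586  -0.33506069]
```

Request:
{"name": "arm_command", "arguments": {
  "hand": [0.6,0.6,0.6,0.6,0.6,0.6,0.6,0.6,0.6,0.6],
  "linear": [
    [14,-38,0],
    [28,-76,0],
    [42,-115,0],
    [56,-153,0],
    [70,-192,10],
    [84,-230,15],
    [98,-270,20],
    [112,-309,30],
    [126,-348,40],
    [140,-386,46]
  ],
  "rot": [
    [0,0,4],
    [0,0,8],
    [0,0,11.4],
    [0,0,11.4],
    [0,0,11.4],
    [0,0,11.4],
    [0,0,11.4],
    [0,0,11.4],
    [0,0,11.4],
    [0,0,11.4]
  ]
}}

```text
time: 26.05
ee_pos: [0.4598, -0.2586, 0.0871]
ee_rot: [-0.237, -3.131, -0.002]
contact_force: [0.5, 0.3, -0.5]
finger_gap: 0.0559
```

```bash
python3 -c "
from h import *
print(robot.get_obs()['ee_pos']);print(grasp((.4616,-.3385),-8.6))"
```

```text
[ 0.45979825 -0.25858204  0.08708282]
above (array([  9.2, -78.8,  -3. ]), array([ 0.07, -0.1 , -0.05])) at (array([  9.1, -78.9,  80. ]), array([ 0.07, -0.1 , -0.05]))
[ 0.4388586  -0.33506069]
```

Request:
{"name": "arm_command", "arguments": {
  "hand": [0.6,0.6,0.6,0.6,0.6],
  "linear": [
    [6,-40,0],
    [12,-78,0],
    [12,-78,0],
    [12,-78,0],
    [12,-78,0]
  ],
  "rot": [
    [0,0,0],
    [0,0,0],
    [0,0,0],
    [0,0,0],
    [0,0,0]
  ]
}}

```text
time: 26.47
ee_pos: [0.4375, -0.3319, 0.0879]
ee_rot: [-0.237, -3.131, -0.003]
contact_force: [-0.7, 0.2, -0.5]
finger_gap: 0.0563
```

```bash
python3 -c "
from h import *
s=snap('wrist')
print(robot.get_obs()['ee_pos']);print(grasp((.4616,-.3385),-8.6))
hsv=cv2.cvtColor(s['color'],cv2.COLOR_RGB2HSV)
m=(hsv[:,:,2]>140)&(hsv[:,:,1]<70); print([ (r,np.flatnonzero(m[r,280:360])[[0,-1]]+280) for r in range(160,262,8) if m[r,280:360].any()])"
```

```text
[ 0.43788233 -0.33138097  0.08814366]
above (array([-1.5, -3.5, -1.9]), array([ 0.07, -0.07,  0.02])) at (array([-1.6, -3.6, 81.1]), array([ 0.07, -0.07,  0.02]))
[ 0.4388586  -0.33506069]
[(168, array([314, 325])), (176, array([303, 329])), (184, array([308, 324])), (192, array([308, 324])), (200, array([308, 324])), (208, array([308, 324])), (216, array([308, 324])), (224, array([308, 324])), (232, array([305, 327])), (240, array([303, 329])), (248, array([307, 324])), (256, array([307, 324]))]
```

Request:
{"name": "arm_command", "arguments": {
  "hand": [0.6,0.6,0.6,0.6,0.6,0,0,0,0,0],
  "linear": [
    [-1,-3,35],
    [-1,-3,65],
    [-1,-3,80],
    [-1,-3,80],
    [-1,-3,80],
    [-1,-3,80],
    [-1,-3,80],
    [-1,-3,80],
    [-1,-3,80],
    [-1,-3,80]
  ],
  "rot": [
    [0,0,0],
    [0,0,0],
    [0,0,0],
    [0,0,0],
    [0,0,0],
    [0,0,0],
    [0,0,0],
    [0,0,0],
    [0,0,0],
    [0,0,0]
  ]
}}

```text
time: 27.35
ee_pos: [0.4387, -0.3361, 0.0096]
ee_rot: [0.237, 3.132, -0.001]
contact_force: [-0.2, 0.1, 0.9]
finger_gap: 0.0261
```

Request:
{"name": "arm_command", "arguments": {
  "hand": [0,0,0,0,0,0],
  "linear": [
    [0,0,0],
    [0,0,0],
    [0,0,0],
    [0,0,0],
    [0,0,0],
    [0,0,0]
  ],
  "rot": [
    [0,0,0],
    [0,0,0],
    [0,0,0],
    [0,0,0],
    [0,0,0],
    [0,0,0]
  ]
}}

```text
time: 27.85
ee_pos: [0.4385, -0.3358, 0.0092]
ee_rot: [-0.237, -3.133, -0.001]
contact_force: [-0.4, 1.5, 3.7]
finger_gap: 0.0158
```

```bash
python3 - <<'E'
from h import *
o=robot.get_obs(); print(o['ee_pos'],o['ee_rot'],o['finger_gap'],o['contact_force'])
pre(-.075,.09,.094); pre(-.075,.0347,.094)
E
```

```text
[ 0.43852126 -0.33578685  0.00919123] [-2.36761101e-01 -3.13258095e+00 -6.48128921e-04] 0.015763130032670308 [-0.43037071  1.49134455  3.68260204]
[0.5126 0.0789] (array([-10.9, 421.1, -80.6]), array([  0.02,  -0.  , -11.34]))
[0.5126 0.0789] (array([-10.9, 421.1, -25.3]), array([  0.02,  -0.  , -11.34]))
```

Request:
{"name": "arm_command", "arguments": {
  "hand": [0,0,0,0,0,0,0,0,0,0],
  "linear": [
    [0,0,-30],
    [0,0,-65],
    [0,40,-80],
    [0,80,-80],
    [-1,120,-80],
    [-3,160,-80],
    [-5,200,-80],
    [-7,240,-80],
    [-9,280,-80],
    [-11,320,-80]
  ],
  "rot": [
    [0,0,0],
    [0,0,0],
    [0,0,-4],
    [0,0,-8],
    [0,0,-11.3],
    [0,0,-11.3],
    [0,0,-11.3],
    [0,0,-11.3],
    [0,0,-11.3],
    [0,0,-11.3]
  ]
}}

```text
time: 28.68
ee_pos: [0.4971, -0.0194, 0.0885]
ee_rot: [0.073, -3.141, 0.001]
contact_force: [0.6, 0.2, -1.7]
finger_gap: 0.0159
```

```bash
python3 - <<'E'
from h import *
o=robot.get_obs(); print(o['ee_pos'],o['ee_rot'],o['finger_gap'],o['contact_force'])
pre(-.075,.0347,.094)
E
```

```text
[ 0.49705424 -0.01944395  0.08847766] [ 7.27671145e-02 -3.14060216e+00  8.55335360e-04] 0.015920686917154567 [ 0.58565384  0.19982366 -1.72766973]
[0.5126 0.0789] (array([-20.1,  97.5,  53.7]), array([-0.03, -0.01, -0.05]))
```

Request:
{"name": "arm_command", "arguments": {
  "hand": [0,0,0,0,0,0,0,0,0,0],
  "linear": [
    [-10,40,0],
    [-20,80,0],
    [-20,99,0],
    [-20,99,0],
    [-20,99,25],
    [-20,99,45],
    [-20,99,53],
    [-20,99,53],
    [-20,99,53],
    [-20,99,53]
  ],
  "rot": [
    [0,0,0],
    [0,0,0],
    [0,0,0],
    [0,0,0],
    [0,0,0],
    [0,0,0],
    [0,0,0],
    [0,0,0],
    [0,0,0],
    [0,0,0]
  ]
}}

```text
time: 29.52
ee_pos: [0.5138, 0.078, 0.0371]
ee_rot: [-0.072, 3.139, -0.001]
contact_force: [-0.1, 0.3, -1.1]
finger_gap: 0.0154
```

```bash
python3 - <<'E'
from h import *
o=robot.get_obs(); print(o['ee_pos'],o['ee_rot'],o['finger_gap'],o['contact_force'])
pre(-.075,.0347,.094)
E
```

```text
[0.51378517 0.07799309 0.03705153] [-7.17591706e-02  3.13886687e+00 -5.34363480e-04] 0.015437806811259613 [-0.10638795  0.32628353 -1.12829864]
[0.5126 0.0789] (array([1.1, 0.9, 2.3]), array([-0.02,  0.11, -0.08]))
```

Request:
{"name": "arm_command", "arguments": {
  "hand": [0,0,0,0,0,0,0,0],
  "linear": [
    [0,1,2],
    [0,1,2],
    [-9,1,2],
    [-18,1,2],
    [-26,1,2],
    [-33,1,2],
    [-38,1,2],
    [-38,1,2]
  ],
  "rot": [
    [0,0,0],
    [0,0,0],
    [0,0,0],
    [0,0,0],
    [0,0,0],
    [0,0,0],
    [0,0,0],
    [0,0,0]
  ]
}}

```text
time: 30.18
ee_pos: [0.5521, 0.0813, 0.0342]
ee_rot: [-0.073, 3.14, -0.0]
contact_force: [-0.7, -0.0, -2.4]
finger_gap: 0.0157
```

```bash
python3 - <<'E'
from h import *
o=robot.get_obs(); print(o['ee_pos'],o['ee_rot'],o['finger_gap'],o['contact_force'])
pre(-.075,.0347,.025)
E
```

```text
[0.55211199 0.08131616 0.03419046] [-7.29215034e-02  3.13981362e+00 -1.53539567e-04] 0.01566440117232509 [-0.65834918 -0.03376752 -2.38305735]
[0.5816 0.0821] (array([-29.5,  -0.6,  -0.5]), array([-0.01,  0.05, -0.04]))
```

Request:
{"name": "arm_command", "arguments": {
  "hand": [0,0,0,0,0,0,0,0],
  "linear": [
    [-8,0,0],
    [-16,0,0],
    [-22,0,0],
    [-27,0,0],
    [-31,0,0],
    [-34,0,0],
    [-36,0,0],
    [-36,0,0]
  ],
  "rot": [
    [0,0,0],
    [0,0,0],
    [0,0,0],
    [0,0,0],
    [0,0,0],
    [0,0,0],
    [0,0,0],
    [0,0,0]
  ]
}}

```text
time: 30.85
ee_pos: [0.5831, 0.0829, 0.0332]
ee_rot: [0.074, -3.13, 0.001]
contact_force: [-11.3, -1.9, 7.0]
finger_gap: 0.0154
```

Request:
{"name": "arm_command", "arguments": {
  "hand": [0,0,0.4,0.4,0.4,0.4,0.4,0.4,0.4,0.4],
  "linear": [
    [0,0,0],
    [2,0,0],
    [2,0,0],
    [2,0,0],
    [2,0,0],
    [2,0,-20],
    [2,0,-45],
    [2,0,-75],
    [2,0,-100],
    [2,0,-100]
  ],
  "rot": [
    [0,0,0],
    [0,0,0],
    [0,0,0],
    [0,0,0],
    [0,0,0],
    [0,0,0],
    [0,0,0],
    [0,0,0],
    [0,0,0],
    [0,0,0]
  ]
}}

```text
time: 31.68
ee_pos: [0.5891, 0.0828, 0.1409]
ee_rot: [-0.073, 3.129, -0.001]
contact_force: [1.1, -0.1, 0.6]
finger_gap: 0.0375
```

```bash
python3 - <<'E'
from h import *
o=robot.get_obs(); print(o['ee_pos'],o['contact_force'],o['finger_gap'])
s=snap('side')
w=snap('wrist'); cv2.imwrite('pics/w12.png',np.vstack([w['color'][100:300,:,::-1],cv2.resize(s['color'][120:260,220:444][:,:,::-1],(640,400))]))
print(go(.6577,.1608,.15,2.7), go(.6577,.1608,.075,2.7))
E
```

```text
[0.58912619 0.08282967 0.14093765] [ 1.07372146 -0.05178172  0.61794151] 0.03747805960609839
(array([-75.4,  74.4, -14.3]), array([-0.02,  0.2 , -0.04])) (array([-75.2,  74.5,  60.7]), array([-0.02,  0.2 , -0.04]))
```

View pics/w12.png

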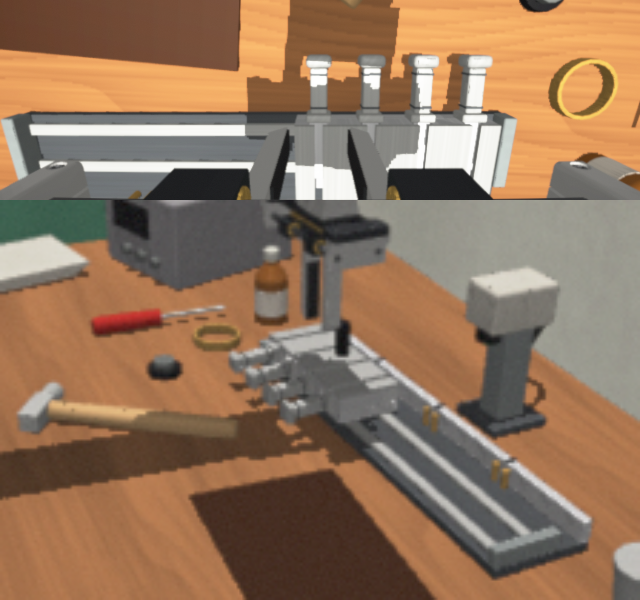

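Request:
{"name": "arm_command", "arguments": {
  "hand": [0.6,0.6,0.6,0.6,0.6,0.6,0.6,0.6,0.6,0.6],
  "linear": [
    [-38,37,-14],
    [-76,75,-14],
    [-76,75,-14],
    [-76,75,-14],
    [-76,75,20],
    [-76,75,45],
    [-76,75,60],
    [-76,75,60],
    [-76,75,60],
    [-76,75,60]
  ],
  "rot": [
    [0,0,0],
    [0,0,0],
    [0,0,0],
    [0,0,0],
    [0,0,0],
    [0,0,0],
    [0,0,0],
    [0,0,0],
    [0,0,0],
    [0,0,0]
  ]
}}

```text
time: 32.62
ee_pos: [0.6579, 0.1612, 0.0753]
ee_rot: [-0.072, 3.139, 0.0]
contact_force: [-0.2, -0.8, 1.1]
finger_gap: 0.0569
```

Request:
{"name": "arm_command", "arguments": {
  "hand": [0,0,0,0,0,0,0,0,0,0],
  "linear": [
    [0,0,0],
    [0,0,0],
    [0,0,0],
    [0,0,0],
    [0,0,0],
    [0,0,0],
    [0,0,0],
    [0,0,0],
    [0,0,0],
    [0,0,0]
  ],
  "rot": [
    [0,0,0],
    [0,0,0],
    [0,0,0],
    [0,0,0],
    [0,0,0],
    [0,0,0],
    [0,0,0],
    [0,0,0],
    [0,0,0],
    [0,0,0]
  ],
  "grip_force": 40
}}

```text
time: 33.45
ee_pos: [0.6571, 0.1614, 0.0741]
ee_rot: [0.073, -3.141, 0.0]
contact_force: [-0.7, -0.3, 1.4]
finger_gap: 0.0158
```

```bash
python3 - <<'E'
from h import *
o=robot.get_obs(); print(o['ee_pos'],o['ee_rot'],o['contact_force'],o['finger_gap'])
E
```

```text
[0.65710994 0.16140423 0.07408567] [ 7.29289252e-02 -3.14064237e+00  8.17130596e-07] [-0.73576437 -0.31582679  1.39669607] 0.01582692482237012
```

Request:
{"name": "arm_command", "arguments": {
  "hand": [0,0,0,0,0,0,0,0,0,0],
  "linear": [
    [0,-4,0],
    [0,-10,0],
    [0,-18,0],
    [0,-27,0],
    [0,-36,0],
    [0,-45,0],
    [0,-54,0],
    [0,-63,0],
    [0,-72,0],
    [0,-80,0]
  ],
  "rot": [
    [0,0,0],
    [0,0,0],
    [0,0,0],
    [0,0,0],
    [0,0,0],
    [0,0,0],
    [0,0,0],
    [0,0,0],
    [0,0,0],
    [0,0,0]
  ]
}}

```text
time: 34.28
ee_pos: [0.6611, 0.0802, 0.0741]
ee_rot: [-0.072, 3.14, -0.0]
contact_force: [1.4, 1.6, 0.7]
finger_gap: 0.0155
```

Request:
{"name": "arm_command", "arguments": {
  "hand": [0,0,0,0,0,0,0,0,0,0],
  "linear": [
    [0,-9,0],
    [0,-18,0],
    [0,-27,0],
    [0,-36,0],
    [0,-44,0],
    [0,-51,0],
    [0,-56,0],
    [0,-60,0],
    [0,-60,0],
    [0,-60,0]
  ],
  "rot": [
    [0,0,0],
    [0,0,0],
    [0,0,0],
    [0,0,0],
    [0,0,0],
    [0,0,0],
    [0,0,0],
    [0,0,0],
    [0,0,0],
    [0,0,0]
  ]
}}

```text
time: 35.12
ee_pos: [0.664, 0.0205, 0.0741]
ee_rot: [-0.072, 3.14, -0.002]
contact_force: [4.1, -1.9, -0.4]
finger_gap: 0.016
```

```bash
python3 - <<'E'
from h import *
o=robot.get_obs(); print(o['ee_pos'],o['ee_rot'],o['contact_force'],o['finger_gap'])
p0=np.array([.65711,.16140]); print(np.hypot(*(o['ee_pos'][:2]-p0)))
E
```

```text
[0.66398666 0.02049102 0.07414049] [-7.20643340e-02  3.13993303e+00 -1.82205938e-03] [ 4.07245063 -1.87123052 -0.37333078] 0.01604159090304569
0.14107667997136666
```

Request:
{"name": "arm_command", "arguments": {
  "hand": [0.6,0.6,0.6,0.6,0.6,0.6,0.6,0.6,0.6],
  "linear": [
    [0,0.5,0],
    [0,0.5,0],
    [0,0.5,0],
    [0,0.5,0],
    [0,0.5,0],
    [0,0.5,-25],
    [0,0.5,-55],
    [0,0.5,-85],
    [0,0.5,-85]
  ],
  "rot": [
    [0,0,0],
    [0,0,0],
    [0,0,0],
    [0,0,0],
    [0,0,0],
    [0,0,0],
    [0,0,0],
    [0,0,0],
    [0,0,0]
  ]
}}

```text
time: 35.87
ee_pos: [0.6674, 0.0217, 0.1667]
ee_rot: [-0.073, 3.129, -0.003]
contact_force: [0.6, -0.4, 1.1]
finger_gap: 0.0565
```

```bash
python3 - <<'E'
from h import *
o=robot.get_obs(); print(o['ee_pos'],o['finger_gap'])
w=snap('wrist','w13')
s=snap('top'); m=(cv2.cvtColor(s['color'],cv2.COLOR_RGB2HSV)[:,:,2]<90).astype(np.uint8); m[:198]=0;m[218:]=0;m[:,:203]=0;m[:,225:]=0
print('dark',m.sum(),onplane(s,np.argwhere(m)[:,::-1].mean(0),.015))
E
```

```text
[0.66738953 0.02170895 0.1666797 ] 0.056469122833857674
dark 16 [[0.46972011 0.28779533 0.015     ]]
```

View pics/w13.png

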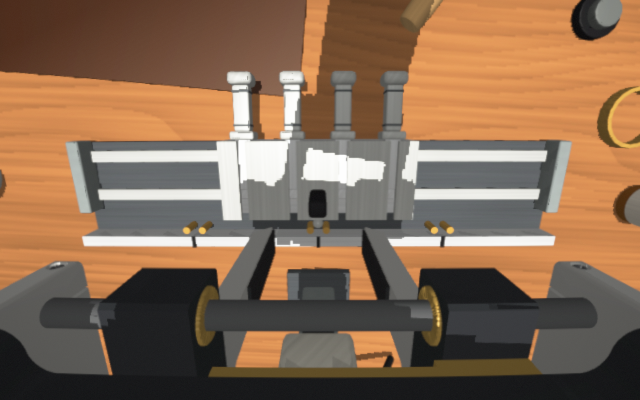

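```bash
python3 - <<'E'
from h import *
print(go(.469,.297,.12,2.7))
E
```

```text
(array([182.5, 283.8,  40. ]), array([-0.03,  0.16, -0.03]))
```

Request:
{"name": "arm_command", "arguments": {
  "hand": [0,0,0,0,0,0,0,0,0,0],
  "linear": [
    [21,33,0],
    [42,66,0],
    [63,99,0],
    [84,132,0],
    [105,165,10],
    [126,198,20],
    [147,231,30],
    [168,264,40],
    [182,284,40],
    [182,284,40]
  ],
  "rot": [
    [0,0,0],
    [0,0,0],
    [0,0,0],
    [0,0,0],
    [0,0,0],
    [0,0,0],
    [0,0,0],
    [0,0,0],
    [0,0,0],
    [0,0,0]
  ]
}}

```text
time: 36.8
ee_pos: [0.4636, 0.2995, 0.1158]
ee_rot: [0.081, -3.134, 0.002]
contact_force: [1.0, 0.9, 0.3]
finger_gap: 0.0004
```

```bash
python3 - <<'E'
from h import *
w=snap('wrist','w14'); o=robot.get_obs(); print(o['ee_pos'],o['finger_gap'])
C=cloud(w); m=(C[:,:,2]>.012)&(C[:,:,2]<.06)&(abs(C[:,:,0]-.467)<.035)&(abs(C[:,:,1]-.298)<.035)
q=C[m]; zt=np.percentile(q[:,2],95); print(len(q),q.min(0),q.max(0),zt)
t=q[q[:,2]>zt-.003]; print('cap',cv2.minEnclosingCircle(t[:,:2].astype(np.float32)*1000),np.median(t,0)); c=np.median(t,0)
cc=cv2.minEnclosingCircle(t[:,:2].astype(np.float32))[0]
print(proj(w,[cc[0],cc[1],zt]),go(cc[0],cc[1],zt,2.7))
E
```

```text
[0.46568946 0.29815933 0.11663351] 0.00012370813367011414
1256 [0.44526832 0.28243488 0.01200151] [0.489659   0.32606619 0.02451937] 0.0231742626529004
cap ((467.7796936035156, 304.2111511230469), 14.665532112121582) [0.46732512 0.30425519 0.02222236]
[[322.90712004 209.19900159]] (array([-2.8,  6.1, 93.4]), array([-0.09, -0.24,  0.18]))
```

View pics/w14.png

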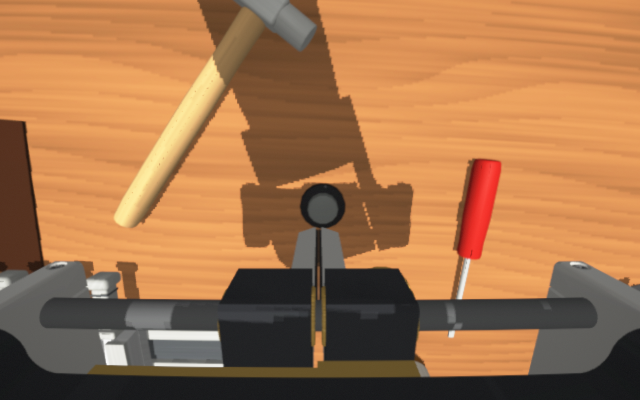

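Request:
{"name": "arm_command", "arguments": {
  "hand": [0,0,0,0,0,0,0,0,0,0],
  "linear": [
    [-2,6,25],
    [-2,6,55],
    [-2,6,80],
    [-2,6,90],
    [-2,6,95],
    [-2,6,99],
    [-2,6,102],
    [-2,6,105],
    [-2,6,105],
    [-2,6,105]
  ],
  "rot": [
    [0,0,0],
    [0,0,0],
    [0,0,0],
    [0,0,0],
    [0,0,0],
    [0,0,0],
    [0,0,0],
    [0,0,0],
    [0,0,0],
    [0,0,0]
  ]
}}

```text
time: 37.68
ee_pos: [0.4715, 0.3033, 0.0162]
ee_rot: [-0.073, 3.139, -0.001]
contact_force: [-4.3, -4.2, 9.6]
finger_gap: 0.0007
```

```bash
python3 - <<'E'
from h import *
o=robot.get_obs(); print(o['ee_pos'],o['contact_force'],o['ee_rot'])
E
```

```text
[0.47147679 0.30330149 0.01620725] [-4.33400162 -4.24304222  9.63617373] [-7.34856540e-02  3.13912322e+00 -7.75524933e-04]
```

Request:
{"name": "arm_command", "arguments": {
  "hand": [0,0,0,0.6,0.6,0.6,0.6,0.6,0.6,0.6],
  "linear": [
    [0,0,-30],
    [0,0,-70],
    [0,0,-110],
    [-20,-30,-140],
    [-40,-62,-140],
    [-60,-93,-140],
    [-80,-124,-140],
    [-100,-155,-140],
    [-120,-186,-140],
    [-140,-217,-140]
  ],
  "rot": [
    [0,0,0],
    [0,0,0],
    [0,0,0],
    [0,0,0],
    [0,0,0],
    [0,0,0],
    [0,0,0],
    [0,0,0],
    [0,0,0],
    [0,0,0]
  ]
}}

```text
time: 38.52
ee_pos: [0.622, 0.0915, 0.1555]
ee_rot: [-0.073, 3.137, 0.0]
contact_force: [0.7, 0.8, -0.4]
finger_gap: 0.0438
```

```bash
python3 - <<'E'
from h import *
o=robot.get_obs(); print(o['ee_pos'],o['contact_force'],o['ee_rot'])
print(go(.664,.0212,.074,2.7))
E
```

```text
[0.62203757 0.09145425 0.15547651] [ 0.71743342  0.7777299  -0.38539908] [-7.25950906e-02  3.13724522e+00  3.43756734e-05]
(array([-38.4, -72.1,  81.6]), array([-0.  ,  0.2 , -0.05]))
```

Request:
{"name": "arm_command", "arguments": {
  "hand": [0.6,0.6,0.6,0.6,0.6,0.6,0.6,0.6,0.6,0.6],
  "linear": [
    [-20,-36,0],
    [-40,-71,0],
    [-40,-71,0],
    [-40,-71,0],
    [-40,-71,30],
    [-40,-71,60],
    [-40,-71,80],
    [-40,-71,80],
    [-40,-71,80],
    [-40,-71,80]
  ],
  "rot": [
    [0,0,0],
    [0,0,0],
    [0,0,0],
    [0,0,0],
    [0,0,0],
    [0,0,0],
    [0,0,0],
    [0,0,0],
    [0,0,0],
    [0,0,0]
  ]
}}

```text
time: 39.35
ee_pos: [0.6645, 0.0248, 0.0762]
ee_rot: [-0.075, 3.138, -0.001]
contact_force: [-0.4, 0.5, 0.5]
finger_gap: 0.0564
```

```bash
python3 - <<'E'
from h import *
o=robot.get_obs(); print(o['ee_pos'],o['contact_force'],o['ee_rot'])
print(go(.664,.0212,.074,2.7))
E
```

```text
[0.66454801 0.02476513 0.07615895] [-0.41535744  0.46291802  0.53679241] [-7.45769037e-02  3.13757878e+00 -6.23087264e-04]
(array([ 0.7, -3.5,  2.2]), array([-0.03,  0.18,  0.02]))
```

Request:
{"name": "arm_command", "arguments": {
  "hand": [0.6,0.6,0,0,0,0,0,0,0,0],
  "linear": [
    [0,-3.5,1],
    [0,-3.5,1],
    [0,-3.5,1],
    [0,-3.5,1],
    [0,-3.5,1],
    [0,-3.5,1],
    [0,-3.5,1],
    [0,-3.5,1],
    [0,-3.5,1],
    [0,-3.5,1]
  ],
  "rot": [
    [0,0,0],
    [0,0,0],
    [0,0,0],
    [0,0,0],
    [0,0,0],
    [0,0,0],
    [0,0,0],
    [0,0,0],
    [0,0,0],
    [0,0,0]
  ]
}}

```text
time: 40.18
ee_pos: [0.6636, 0.0206, 0.073]
ee_rot: [0.073, -3.141, -0.0]
contact_force: [-0.5, -0.0, 0.0]
finger_gap: 0.0161
```

Request:
{"name": "arm_command", "arguments": {
  "hand": [0,0,0,0],
  "linear": [
    [0,0,0],
    [0,0,0],
    [0,0,0],
    [0,0,0]
  ],
  "rot": [
    [0,0,0],
    [0,0,0],
    [0,0,0],
    [0,0,0]
  ]
}}

```text
time: 40.52
ee_pos: [0.6636, 0.0206, 0.073]
ee_rot: [0.073, -3.141, -0.0]
contact_force: [0.8, 0.3, -0.9]
finger_gap: 0.0159
```

```bash
python3 - <<'E'
from h import *
o=robot.get_obs(); print(o['ee_pos'],o['contact_force'],o['ee_rot'],o['finger_gap'])
E
```

```text
[0.66363426 0.02058927 0.0729802 ] [ 0.82512063  0.27571541 -0.93521338] [ 7.29117565e-02 -3.14068968e+00 -1.37260954e-04] 0.01593619365361107
```

Request:
{"name": "arm_command", "arguments": {
  "hand": [0,0,0,0,0,0,0,0,0,0],
  "linear": [
    [0,-4,0],
    [0,-10,0],
    [0,-18,0],
    [0,-27,0],
    [0,-36,0],
    [0,-45,0],
    [0,-54,0],
    [0,-63,0],
    [0,-72,0],
    [0,-80,0]
  ],
  "rot": [
    [0,0,0],
    [0,0,0],
    [0,0,0],
    [0,0,0],
    [0,0,0],
    [0,0,0],
    [0,0,0],
    [0,0,0],
    [0,0,0],
    [0,0,0]
  ]
}}

```text
time: 41.35
ee_pos: [0.6676, -0.0606, 0.073]
ee_rot: [-0.072, 3.14, -0.0]
contact_force: [3.1, 2.4, -1.4]
finger_gap: 0.0156
```

Request:
{"name": "arm_command", "arguments": {
  "hand": [0,0,0,0,0,0,0,0,0,0],
  "linear": [
    [0,-9,0],
    [0,-18,0],
    [0,-27,0],
    [0,-36,0],
    [0,-44,0],
    [0,-51,0],
    [0,-56,0],
    [0,-59.5,0],
    [0,-59.5,0],
    [0,-59.5,0]
  ],
  "rot": [
    [0,0,0],
    [0,0,0],
    [0,0,0],
    [0,0,0],
    [0,0,0],
    [0,0,0],
    [0,0,0],
    [0,0,0],
    [0,0,0],
    [0,0,0]
  ]
}}

```text
time: 42.18
ee_pos: [0.6704, -0.1199, 0.073]
ee_rot: [-0.072, 3.14, -0.002]
contact_force: [5.3, -0.7, -4.1]
finger_gap: 0.0157
```

```bash
python3 - <<'E'
from h import *
o=robot.get_obs(); print(o['ee_pos'],o['contact_force'],o['ee_rot'],o['finger_gap'])
E
```

```text
[ 0.67042611 -0.11991492  0.07295627] [ 5.25751516 -0.74886237 -4.10823202] [-7.22441117e-02  3.13988171e+00 -2.03207588e-03] 0.015681881881359723
```

Request:
{"name": "arm_command", "arguments": {
  "hand": [0,0,0.6,0.6,0.6,0.6,0.6,0.6,0.6,0.6],
  "linear": [
    [0,1,0],
    [0,1,0],
    [0,1,0],
    [0,1,0],
    [0,1,0],
    [0,1,0],
    [0,1,-25],
    [0,1,-55],
    [0,1,-88],
    [0,1,-88]
  ],
  "rot": [
    [0,0,0],
    [0,0,0],
    [0,0,0],
    [0,0,0],
    [0,0,0],
    [0,0,0],
    [0,0,0],
    [0,0,0],
    [0,0,0],
    [0,0,0]
  ]
}}

```text
time: 43.02
ee_pos: [0.6739, -0.1192, 0.1696]
ee_rot: [-0.073, 3.129, -0.007]
contact_force: [0.6, -1.0, 1.2]
finger_gap: 0.0564
```

```bash
python3 - <<'E'
from h import *
o=robot.get_obs(); print(o['ee_pos'],o['contact_force'],o['finger_gap'])
w=snap('wrist'); s=snap('side')
cv2.imwrite('pics/w15.png',np.vstack([w['color'][60:260,:,::-1],cv2.resize(s['color'][130:290,240:496][:,:,::-1],(640,400))]))
E
```

```text
[ 0.67389665 -0.11916874  0.16955217] [ 0.55698464 -1.00025681  1.16773103] 0.05642099887711489
```

View pics/w15.png

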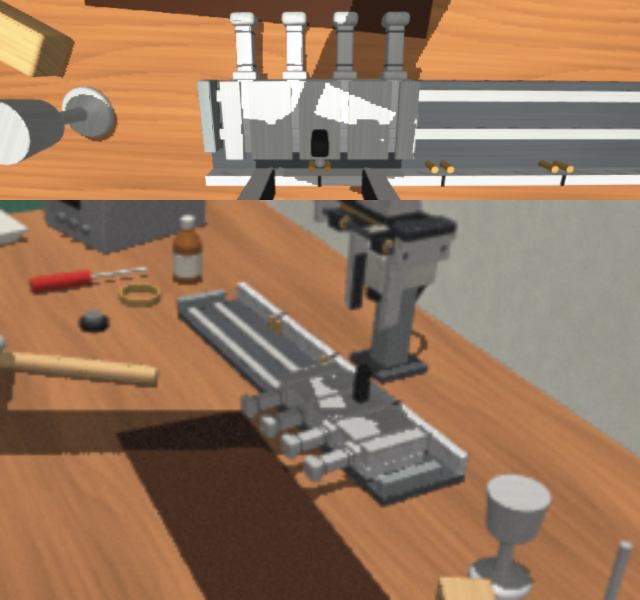

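```bash
python3 -c "
from h import *
print(robot.close_job())"
```

```text
the job is handed in; nothing more can be done
None
```

I did the whole job in the order asked, and it is handed in at about 43 s of robot time.

- **Loading:** I drew the empty carrier to the left end stop and back 12 mm onto the loading detent. All four silver blanks went into channels of their own, each pushed until its bolster met the mouth at 10–17 N.
- **Marking:** I moved the carrier to the marking detent and checked in a wrist picture that the handle lined up with its notch. I then pressed the button: the finger went down about 6.0 mm at 9.6 N, which is full travel by my estimate of the cap height. I could not read the button's travel directly.
- **Outfeed:** I moved the carrier on to the outfeed detent, released it and lifted the hand clear.

**Last check:** after release, the wrist and side pictures showed the handle within about 1 pixel of the outfeed notch and all four bolsters against the mouths. The bystanders in view were where they started. The brown and turquoise look-alikes were never approached, though they were not in the last pictures. By the arm's readings the carrier stopped within about 1 mm of each detent, inside the 2 mm hold.

No check failed. I saw no blank knocked aside and no grip slip.

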